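# Set the banding machine's sprung guide to a carton with its sunken knob

### The job

Set the banding machine's lane to the carton: lay the carton from the bench flat in the lane between the sprung guide and the fence, long side across the lane and opposite the middle of the guide, and let go of it. Then turn the sunken knob clockwise, by feel, until the guide holds the carton snugly and squarely against the fence with a light nip of about 8 N, never crushing it (20 N), and take your hand away. Move the guide only by its knob, do not lean hard on the machine, and leave the tape, the label roll and the remote control alone.

Things in the scene. Friction and masses are not known exactly. Their poses are not given: they have to be found in the camera images.
- carton: brown cardboard carton of printed cards with a pale tape strip along its top, rigid, 90 x 60 x 45 mm (its x, y, z), about 0.2 to 0.45 kg, starting flat on the bench to the right of the machine. Origin at the centre of its underside, z up.
- machine: cream banding machine let into the bench; fixed, upright. Origin on the bench surface; its x points across the lane from guide to fence (roughly away from the robot), y along the lane to the arch, z up. Steel deck top 90 mm above the bench, from x = -200 to 240 and y = -170 to 420 mm. The arch (columns at both deck edges, beam 300 to 350 mm above the bench) stands at y = 285 to 375 mm.
- lane (a point): point on the deck (machine frame x 63.5, y -30, z 90 mm), opposite the middle of the guide. A carton laid here, its x along the machine's x, clears the plate by 15 mm or more and the fence by 5 mm or more. It may finish up to 25 mm off along the lane. The fence: fixed aluminium angle, 36 mm high, parallel to the guide; its face was set by hand, anywhere from machine x 113 to 133 mm (not measured).
- well (a point): centre of the mouth of the round well in the deck, level with the deck top (machine frame x -115, y -60, z 90 mm). The well is 78 mm across and 40 mm deep, with a flat floor 50 mm above the bench; the knob stands upright in its middle, which leaves 26 mm all round for the fingers. Do not press on the machine with more than 25 N.
- knob: small black ribbed round knob in the well, 26 mm across, 24 mm high, white line on top. Origin on its axis at its underside, 57 mm above the bench; top 9 mm below the deck. Turns about the vertical, clockwise from above to close the guide, 3.4 rad at most from the start, and stays where left. Even friction of about 0.28 N m; the guide is closed on the carton after 1.1 to 2.65 rad in all.
- knob_top (a point): centre of the knob's top face, 81 mm above the bench. One rad moves the guide 18 mm. Each newton of nip adds 0.018 N m to the torque felt while turning freely in the same way (8 N: 0.14 N m more). Once the carton meets the fence the nip grows by about 0.13 N per mrad, so turn in small steps (0.05 rad or less) there.
- guide: aluminium angle bracket, 160 mm long along machine y, 47 mm high, sliding along machine x on the deck, driven by the knob. Origin on the deck under its upright's front face, at mid-length; starts at machine x -11, y -30 mm. On two screwed barrels it carries a sprung steel plate, 150 x 36 mm, whose face stands 8 to 14 mm ahead of that face (set by hand, not measured).
- guide_top (a point): top of the middle of the guide's upright. Move the guide by its knob only: over 6 N of touch on it or its plate is pushing. The plate yields 1 mm per 8 N, 4.5 mm at most. It pushes the carton along the deck (1 to 4 N) until that meets the fence, then nips it. Right nip: about 8 N (4 to 14 N); above 20 N the carton is crushed.
- tape_roll: roll of clear packing tape lying flat on the bench, 104 mm across, 48 mm high; leave alone. Origin at the centre of its underside.
- label_roll: small white roll lying flat on the bench, 60 mm across, 32 mm high; leave alone. Origin at the centre of its underside.
- remote: white remote control lying on the bench, 150 x 58 x 24 mm; leave alone. Origin at the centre of its underside.
Not all that is in view belongs to the job. There is more than one size of the carton; the job needs the largest.

How it is judged:
On the way, in this order (a step that is already met when the one before it is completed fails the run):
1. the carton lies flat in the lane, its long side across it, opposite the middle of the guide, and is let go (z of carton in the frame of machine between 0.086 and 0.095 m and x of carton in the frame of machine between 0.035 and 0.11 m and y of carton in the frame of machine between -0.058 and -0.002 m and angle between carton's own z axis and vertical below 0.1 rad and angle between the x axis of carton and the x axis of machine, either way round below 0.2 rad and linear speed of carton below 0.02 m/s and contact force between the fingers and carton below 0.3 N), for 0.2 s.
2. the guide's plate nips the carton with 4 to 14 N (z of carton in the frame of machine between 0.086 and 0.095 m and x of carton in the frame of machine between 0.035 and 0.11 m and y of carton in the frame of machine between -0.058 and -0.002 m and angle between carton's own z axis and vertical below 0.1 rad and contact force between guide and carton between 4 and 14 N), for 0.2 s.
At the end, for the whole second after the job is handed in: The carton lies at rest flat on the deck in the lane, square to the fence within 0.05 rad and within 28 mm along the lane of the middle of the guide, and the guide's plate presses on it with 4 to 14 N (all of step 2 and angle between the x axis of carton and the x axis of machine, either way round below 0.05 rad and linear speed of carton below 0.01 m/s); the robot touches nothing.
It fails at once if the carton is crushed: the plate presses on it with more than 20 N (contact force between guide and carton above 20 N).
It fails at once if the guide or its plate is pushed directly with more than 6 N (contact force between any of the fingers, the arm and guide above 6 N).
It fails at once if the machine's deck, well or arch is pressed with more than 25 N (contact force between any of the fingers, the arm and machine above 25 N).
It fails at once if the tape roll, label roll or remote is moved more than 20 mm (distance of any of tape_roll, label_roll, remote from where it was at the start of the episode above 0.02 m).
It also fails if it takes over 70 s, if anything falls off the work surface, if the arm or the gripper's body presses on something with over 40 N, if the wrist force passes 120 N, or if a joint passes its speed limit or range.

### The arm

A 7-joint arm with a two-finger parallel gripper is mounted at the origin on the work surface. World frame = base frame: x ahead of the robot, y to its left, z up, the work surface at z = 0. Lengths are in m, angles in rad, forces in N, time in s.
With the tool pointing down it reaches from about 0.35 to 0.9 m from the base axis. Payload 19.9 kg.
Tool frame: the origin (TCP) lies at the very end of the fingers, on their centre line; the grasp point (between the pads) lies 19 mm behind it; z points along the fingers, x is the direction in which the jaws open and shut, and the axes are right-handed (so a half turn about z gives the same grasp; the last joint's range is limited). The gripper opens to 94 mm and grips with 3 to 60 N. Pads are 16 mm wide; open, the fingers measure 119 mm over their backs; the gripper's body (75 mm by 177 mm) begins 78 mm behind the grasp point.
Start: joints at [1.292, 0.417, -0.01, 1.614, 0.005, 1.111, -0.053], TCP at [0.147, -0.608, 0.179] pointing down, gripper open.
Joint ranges: [-2.81, 2.81], [-0.39, 2.02], [-1.27, 1.25], [0.06, 2.57], [-1.19, 4.33], [0.19, 2], [-2.82, 2.82]. Speed limits (rad/s): [1.89, 1.89, 2.39, 2.39, 3.01, 3.01, 3.01].

### API

Orientations are given as a rotation vector (axis times angle).
In Python, from rig import arm gives the robot as it stands.
- The arm moves only by the shell command python3 -m handwheel 'ROWS'. ROWS is JSON, a list of rows, each a list of 5 numbers: the opening, from -1 (shut) to 1 (fully open), so that 0 is half open, then the shift along the tool's x, y, z in mm, then the turn about the tool's z in degrees. A call has 1 to 10 rows; each row is the pose to reach, as a shift and turn from the pose measured when the call began, along the tool's axes at that moment; what a row does not reach only later rows make up. A row lasts 1/12 s, in which the tool goes at most 41.7 mm and 7.16 degrees, less where a joint would pass 70% of its speed; a pose out of reach is approached as far as the arm can. A call with a gripper value outside its range is refused whole. The fingers move at their own pace and stop on an object; the grip force is fixed at half the most. Time passes only in rows, so rows that repeat a pose let the fingers close. It gives the time, the measured TCP pose, the force and the opening at its end, in the units of the state.
- arm.get_state(): the state, without advancing time (a new reading comes with each control period).
- arm.snapshot(name): name is "scene" or "top" or "wrist"; returns the picture (420x560x3 uint8, blue, green, red); there is no depth.
- arm.camera_info(name): a dict with "vfov" (degrees; the focal length in pixels is half the picture's height over the tangent of half this angle, whatever the lens; pixels are square), "cx", "cy" (the principal point, pixels), "R" (3x3) and "t" (3): a world point X has camera coordinates R X + t. Camera axes: x right, y down, z forward; pixel columns grow to the right and rows downward; lengths in m; the calibration is good to about 2 mm. A picture is of the moment at which its call begins: read the wrist's pose just before it. camera_info takes no time and is no camera call; for the wrist camera it gives the pose at the moment of the call.
- arm.finish_job(): hands the job in, once; it reports no verdict.
The state is a dict: "time_s": time; "q": joint angles; "joint_vel": joint speeds; "effort": joint torques, N m; "position": TCP position; "tcp_rot": TCP orientation; "contact_force": force on the tool from outside, world axes, zero at the start; "ft_torque": the same for the moment, N m; "width": finger opening in m.
Only numpy, scipy, OpenCV 4.12 (cv2) and the standard library are available. Lean on these libraries where they do the work, as an engineer would, in place of code of your own. Each camera call takes 0.05 s, during which the arm holds its last target.

## Working session

There is one attempt and no reset: what is moved stays moved. The work goes in short steps, Python scripts to look and compute and a shell command to move; the robot and the scene stay as the last step left them, time stands still between calls to the robot, and variables do not carry over. Pictures are saved under pics/ and viewed, and the job is handed in when it is done.

```bash
ls; mkdir -p pics; python3 - <<'E'
from rig import arm
import cv2
for n in ["scene","top","wrist"]:
    i=arm.camera_info(n); print(n,i)
    cv2.imwrite(f"pics/{n}0.png",arm.snapshot(n))
print(arm.get_state())
E
```

```text
pics
scene {'vfov': 52.79366703391205, 'cx': 279.13083027478297, 'cy': 212.48268928382038, 'R': array([[ 0.33716276,  0.94123042, -0.02016356],
       [ 0.60440819, -0.23282971, -0.76189308],
       [-0.72181162,  0.24469495, -0.64738889]]), 't': array([ 0.10229606, -0.25872876,  1.37914971])}
top {'vfov': 48.823990443459685, 'cx': 281.8401090375435, 'cy': 205.33231061735214, 'R': array([[-0.00742881, -0.99996784, -0.00302092],
       [-0.98091716,  0.00787416, -0.19426662],
       [ 0.19428416,  0.00152011, -0.98094411]]), 't': array([-0.26310225,  0.49073838,  1.11280488])}
wrist {'vfov': 70.067409489742, 'cx': 282.629838181097, 'cy': 216.60990847692858, 'R': array([[ 0.23470251, -0.97206652, -0.00118849],
       [-0.93809053, -0.22681919,  0.26179995],
       [-0.25475654, -0.0603302 , -0.96512143]]), 't': array([-0.62331059, -0.02786302,  0.39158375])}
{'time_s': 0.15, 'q': array([ 1.29251209,  0.41781636, -0.01029672,  1.61399547,  0.00469027,
        1.11071485, -0.05300652]), 'joint_vel': array([ 1.58118932e-03, -1.31313797e-03,  5.89521485e-04, -6.82028356e-04,
        4.04474585e-05,  2.08179188e-03, -1.47010617e-03]), 'effort': array([ 1.80387004e-03, -8.51532555e+01,  6.39339052e-01, -4.26136959e+01,
       -4.87769349e-02,  1.72194047e-02,  9.75148282e-05]), 'position': array([ 0.14653023, -0.60727242,  0.17849882]), 'tcp_rot': array([-2.46787182e+00,  1.94320201e+00,  1.18869439e-03]), 'contact_force': array([ 0.74480819, -0.15093206,  0.14585292]), 'ft_torque': array([ 0.04596048, -0.01499499,  0.04214527]), 'width': 0.09419654640079643}
```

View pics/scene0.png

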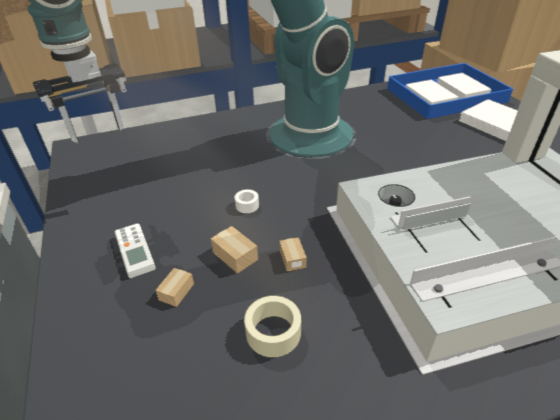

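View pics/top0.png

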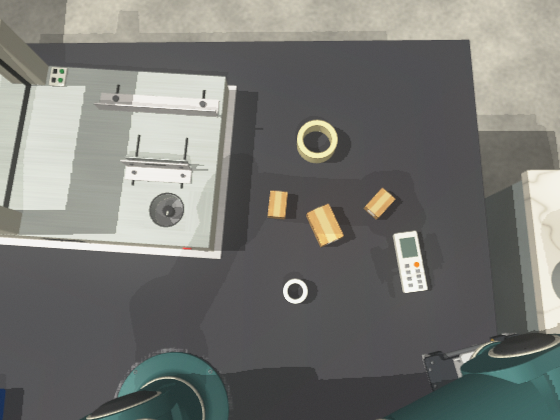

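View pics/wrist0.png

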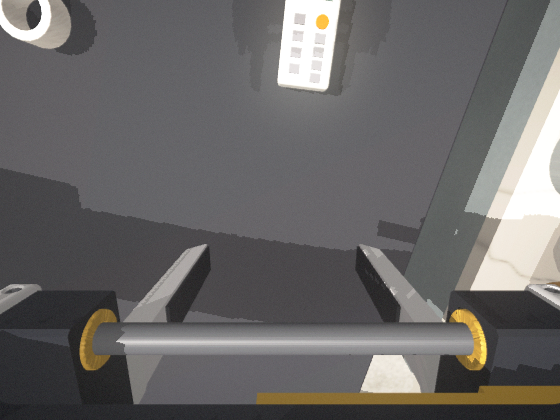

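Top view: the largest carton is near (325,225), the well near (167,210), the fence at the top along (105..218,103) and the guide near (160,170). Next I measure them.

```bash
cat > h.py <<'E'
import numpy as np, cv2
from rig import arm
def ray(info,u,v,z,H=420):
    f=H/2/np.tan(np.radians(info['vfov']/2)); R=np.array(info['R']);t=np.array(info['t'])
    d=R.T@np.array([(u-info['cx'])/f,(v-info['cy'])/f,1]); c=-R.T@t
    return c+d*(z-c[2])/d[2]
def proj(info,X,H=420):
    f=H/2/np.tan(np.radians(info['vfov']/2)); p=np.array(info['R'])@np.array(X)+np.array(info['t'])
    return np.array([info['cx']+f*p[0]/p[2],info['cy']+f*p[1]/p[2]])
E
python3 - <<'E'
from h import *
im=cv2.imread('pics/top0.png'); i=arm.camera_info('top')
hsv=cv2.cvtColor(im,cv2.COLOR_BGR2HSV)
m=cv2.inRange(hsv,(8,70,70),(28,255,255)); m[:,:250]=0
cs,_=cv2.findContours(m,cv2.RETR_EXTERNAL,cv2.CHAIN_APPROX_NONE)
for c in cs:
    if cv2.contourArea(c)<150: continue
    r=cv2.minAreaRect(c); b=cv2.boxPoints(r)
    P=np.array([ray(i,u,v,.045)[:2] for u,v in b])
    print(r,cv2.contourArea(c)); print(P.round(4).tolist(), np.linalg.norm(P[1]-P[0]),np.linalg.norm(P[2]-P[1]),P.mean(0))
cv2.imwrite('pics/t_m.png',cv2.resize(im[50:270,60:260],None,fx=3,fy=3,interpolation=cv2.INTER_CUBIC)[:, :])
cv2.imwrite('pics/t_c.png',cv2.resize(im[170:270,260:430],None,fx=4.5,fy=4.5,interpolation=cv2.INTER_CUBIC))
s=cv2.imread('pics/scene0.png')
cv2.imwrite('pics/s_m.png',cv2.resize(s[150:350,330:560],None,fx=3,fy=3,interpolation=cv2.INTER_CUBIC))
E
```

```text
((324.3230285644531, 224.54930114746094), (37.63680648803711, 26.581371307373047), 64.98310089111328) 927.5
[[0.4689, -0.3231], [0.4972, -0.3842], [0.4105, -0.4213], [0.383, -0.3609]] 0.06732680763862736 0.09429980522172338 [ 0.4398894  -0.37236045]
((277.2439270019531, 204.3048858642578), (18.22120475769043, 27.939178466796875), 6.340191841125488) 464.5
[[0.4593, -0.2286], [0.5306, -0.2365], [0.525, -0.2823], [0.4539, -0.2739]] 0.07167951290433153 0.04613412049939205 [ 0.49217075 -0.25535266]
((379.12213134765625, 203.06561279296875), (18.29669952392578, 29.12672996520996), 42.27368927001953) 493.0
[[0.4816, -0.4695], [0.5368, -0.5214], [0.5046, -0.5539], [0.45, -0.502]] 0.07576253551029034 0.04571842202505438 [ 0.4932458  -0.51166259]
((315.80657958984375, 137.27212524414062), (25.537885665893555, 28.85895347595215), 66.37062072753906) 153.0
[[0.6847, -0.3089], [0.7159, -0.3783], [0.6517, -0.4031], [0.6212, -0.3343]] 0.07609729858439858 0.06877538178869487 [ 0.66835985 -0.35617527]
```

View pics/t_m.png

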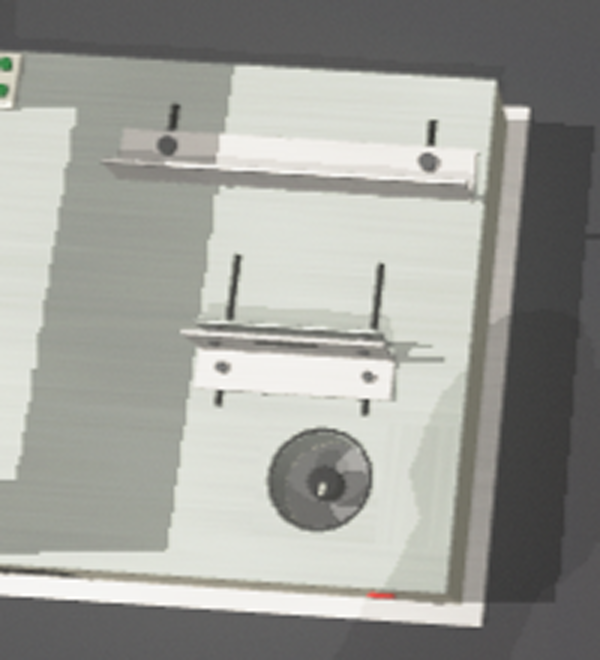

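View pics/t_c.png

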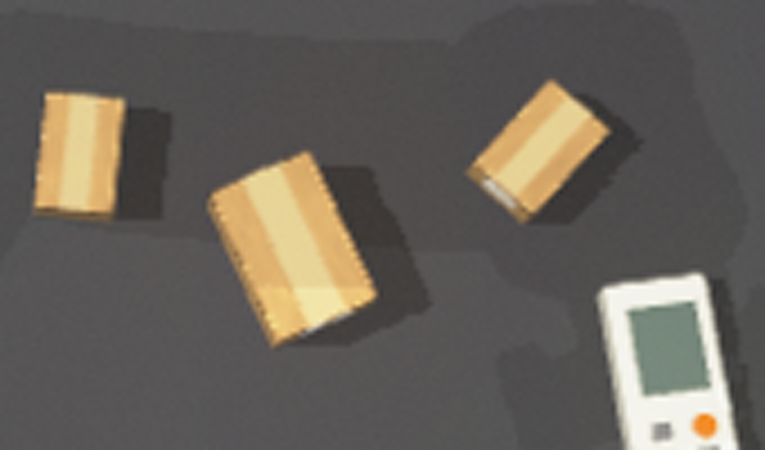

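View pics/s_m.png

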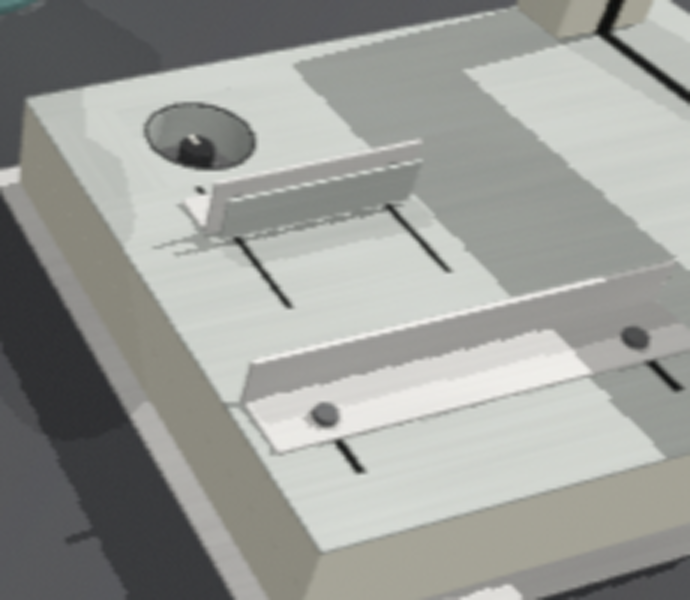

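```bash
python3 - <<'E'
from h import *
i=arm.camera_info('top');s=arm.camera_info('scene')
print('cam',-i['R'].T@i['t'])
c=lambda x,y:(60+x/3-.33,50+y/3-.33)
A=ray(i,*c(497,80),.09);B=ray(i,*c(447,594),.09);W=ray(i,*c(320,480),.09)
sc=lambda x,y:(330+x/3-.33,150+y/3-.33)
A2=ray(s,*sc(322,552),.09);B2=ray(s,*sc(27,98),.09);W2=ray(s,*sc(200,137),.09)
for n,a,b,w in(('top',A,B,W),('scene',A2,B2,W2)):
    print(n,a,b,w,'len',np.linalg.norm(a-b),'yaw',np.degrees(np.arctan2(*(a-b)[[1,0]])))
    yaw=np.arctan2(*(a-b)[[1,0]]);R=np.array([[np.cos(yaw),-np.sin(yaw)],[np.sin(yaw),np.cos(yaw)]])
    print('well in mach from corners', R.T@(w-b)[:2]+[-.2,-.17])
# fence & guide lines at deck/top heights (top view)
for nm,p,z in(('fence topL',(105,160),.126),('fence topR',(468,184),.126),('gtopL',(195,344),.137),('gtopR',(388,358),.137),('plateL',(200,325),.126),('plateR',(383,335),.126)):
    print(nm,ray(i,*c(*p),z))
E
```

```text
cam [ 0.2632188  -0.26864953  1.18613867]
top [ 0.81775095 -0.12495903  0.09      ] [ 0.37928547 -0.09254357  0.09      ] [0.47188743 0.01177041 0.09      ] len 0.43966206539888064 yaw -4.228147246184679
well in mach from corners [-0.11534095 -0.05914256]
scene [ 0.82300535 -0.12561623  0.09      ] [ 0.3856853  -0.09243473  0.09      ] [0.47949084 0.00902498 0.09      ] len 0.43857706249543127 yaw -4.338982618619363
well in mach from corners [-0.11413947 -0.06173403]
fence topL [0.73201009 0.18889672 0.126     ]
fence topR [ 0.70864432 -0.10761466  0.126     ]
gtopL [0.57241243 0.10242442 0.137     ]
gtopR [ 0.55977195 -0.04955277  0.137     ]
plateL [0.59131327 0.10325281 0.126     ]
plateR [ 0.58183159 -0.04268585  0.126     ]
```

```bash
python3 -m handwheel '[[1,-9,-16,-10,-1],[1,-27,-47,-25,-2],[1,-46,-81,-40,-4],[1,-65,-115,-50,-5],[1,-84,-149,-60,-6],[1,-103,-183,-60,-8],[1,-122,-217,-60,-9],[1,-141,-250,-60,-10],[1,-155,-272,-60,-10],[1,-160,-281,-60,-10]]'; python3 -m handwheel '[[1,0,0,0,0]]'
python3 - <<'E'
from h import *
import pickle
s=arm.get_state();i=arm.camera_info('wrist');im=arm.snapshot('wrist')
pickle.dump((s,i),open('w1.pkl','wb'));cv2.imwrite('pics/w1.png',im)
print(s['position'],s['tcp_rot'],s['time_s'],s['q'])
E
```

```text
time_s: 0.98
position: [0.3853, -0.3819, 0.239]
tcp_rot: [-2.632, 1.713, 0.0]
contact_force: [0.2, 0.1, 0.7]
width: 0.0943
time_s: 1.07
position: [0.3868, -0.38, 0.2392]
tcp_rot: [-2.635, 1.708, 0.0]
contact_force: [0.3, -0.6, 0.2]
width: 0.094
[ 0.38682361 -0.38004241  0.23919656] [-2.63464042e+00  1.70818881e+00  2.98955647e-04] 1.0667 [ 0.90086695  0.22376601 -0.21127686  1.74150092  0.04856435  1.1819424
 -0.47417382]
```

View pics/w1.png

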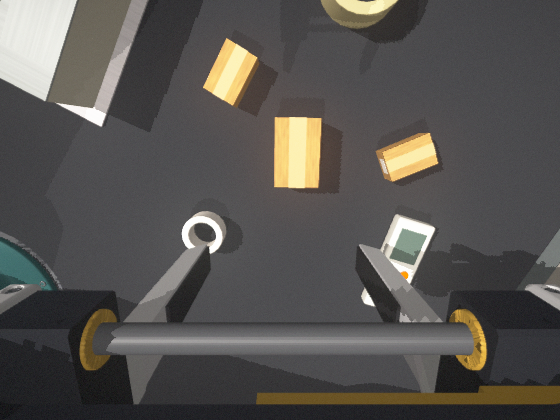

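The wrist view shows the carton upright at about (298,152), the label roll at (204,232) and the remote at (400,255).

```bash
python3 - <<'E'
from h import *
import pickle
from scipy.spatial.transform import Rotation as Ro
s,i=pickle.load(open('w1.pkl','rb'));im=cv2.imread('pics/w1.png')
hsv=cv2.cvtColor(im,cv2.COLOR_BGR2HSV)
m=cv2.inRange(hsv,(8,60,60),(30,255,255)); m[:, :265]=0;m[:,340:]=0;m[:100]=0;m[220:]=0
c=max(cv2.findContours(m,0,1)[0],key=cv2.contourArea)
r=cv2.minAreaRect(c);b=cv2.boxPoints(r)
P=np.array([ray(i,u,v,.045)[:2] for u,v in b])
print(r,P,np.linalg.norm(P[1]-P[0]),np.linalg.norm(P[2]-P[1]),P.mean(0))
print('cam',-i['R'].T@i['t'])
e=P[1]-P[0] if np.linalg.norm(P[1]-P[0])>.075 else P[2]-P[1]
print('long ang',np.degrees(np.arctan2(e[1],e[0])))
Rt=Ro.from_rotvec(s['tcp_rot']).as_matrix();print(Rt.round(3))
C=np.r_[P.mean(0),.03]
print('shift',(Rt.T@(C-s['position'])*1000), 'jaw ang',np.degrees(np.arctan2(Rt[1,0],Rt[0,0])))
cv2.imwrite('pics/w1c.png',cv2.resize(im[100:210,250:350],None,fx=5,fy=5,interpolation=cv2.INTER_CUBIC))
E
```

```text
((305.5, 154.0), (74.0, 63.0), 90.0) [[ 0.47186921 -0.32850067]
 [ 0.50452587 -0.40156287]
 [ 0.41948537 -0.44450772]
 [ 0.38467877 -0.36669732]] 0.08002838218042627 0.09526881135975834 [ 0.4451398  -0.38531715]
cam [ 0.45548641 -0.3483813   0.44539343]
long ang -65.91675640204018
[[ 0.408 -0.913  0.001]
 [-0.913 -0.408  0.001]
 [-0.001 -0.001 -1.   ]]
shift [ 28.83481792 -50.81883757 209.23145562] jaw ang -65.91528085221968
```

View pics/w1c.png

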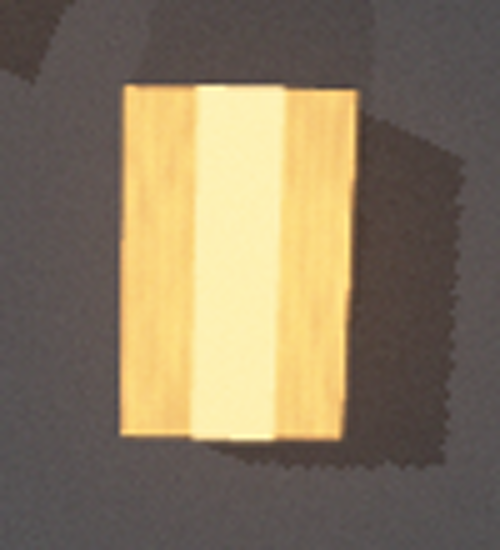

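The mask picked up shadow, so I use the clean corners from the crop.

```bash
python3 - <<'E'
from h import *
import pickle
from scipy.spatial.transform import Rotation as Ro
s,i=pickle.load(open('w1.pkl','rb'))
P=np.array([ray(i,250+x/5-.4,100+y/5-.4,.045)[:2] for x,y in((123,86),(358,90),(342,440),(121,436))])
d=lambda a,b:np.linalg.norm(P[a]-P[b])
print(P.round(4),d(0,1),d(1,2),d(2,3),d(3,0))
e=(P[0]+P[1]-P[2]-P[3])/2;C=np.r_[P.mean(0),.022]
print(C,'long',np.degrees(np.arctan2(e[1],e[0])))
Rt=Ro.from_rotvec(s['tcp_rot']).as_matrix()
print('shift',Rt.T@(C-s['position'])*1000,'tool -y ang',np.degrees(np.arctan2(-Rt[1,1],-Rt[0,1])))
E
```

```text
[[ 0.4722 -0.3286]
 [ 0.4957 -0.3836]
 [ 0.4132 -0.419 ]
 [ 0.3898 -0.3642]] 0.05973781178876989 0.0898108582376567 0.059631443705934054 0.089703659456248
[ 0.44271774 -0.37384174  0.022     ] long 23.288800611714016
shift [ 17.37847826 -53.28032922 217.24673439] tool -y ang 24.084641536746812
```

```bash
python3 -m handwheel '[[1,8,-26,20,0.8],[1,17,-53,55,0.8],[1,17,-53,90,0.8],[1,17,-53,125,0.8],[1,17,-53,160,0.8],[1,17,-53,190,0.8],[1,17,-53,212,0.8],[1,17,-53,224,0.8],[1,17,-53,227,0.8],[1,17,-53,227,0.8]]'; python3 -m handwheel '[[-0.1,0,0,0,0],[-0.1,0,0,0,0],[-0.1,0,0,0,0],[-0.1,0,0,0,0],[-0.1,0,0,0,0],[-0.1,0,0,0,0]]'
```

```text
time_s: 1.95
position: [0.4412, -0.3749, 0.0123]
tcp_rot: [-2.622, 1.728, 0.001]
contact_force: [-0.1, 0.4, 0.1]
width: 0.0937
time_s: 2.45
position: [0.4414, -0.3751, 0.0127]
tcp_rot: [-2.622, 1.728, -0.0]
contact_force: [-0.8, 0.2, 4.4]
width: 0.0593
```

```bash
python3 -m handwheel '[[-0.1,0,0,-12,0],[-0.1,0,0,-36,0],[-0.1,0,0,-66,0],[-0.1,0,0,-96,0],[-0.1,0,0,-126,0],[-0.1,-8,-10,-156,2],[-0.1,-24,-30,-182,5],[-0.1,-44,-55,-190,8],[-0.1,-64,-80,-190,12],[-0.1,-84,-105,-190,16]]'; python3 - <<'E'
from h import *
from scipy.spatial.transform import Rotation as Ro
s=arm.get_state();Rt=Ro.from_rotvec(s['tcp_rot']).as_matrix();print(Rt.round(3),s['position'],s['width'])
print('shift',Rt.T@(np.array([.656,.027,.205])-s['position'])*1000,'tool -y ang',np.degrees(np.arctan2(-Rt[1,1],-Rt[0,1])))
E
```

```text
time_s: 3.28
position: [0.5052, -0.2554, 0.2046]
tcp_rot: [-2.352, 2.081, -0.002]
contact_force: [0.4, 0.5, -3.4]
width: 0.059
[[ 0.122 -0.993  0.002]
 [-0.993 -0.122  0.   ]
 [ 0.    -0.002 -1.   ]] [ 0.50524313 -0.25537384  0.20460477] 0.05899007194717512
shift [-2.61871721e+02 -1.84081439e+02 -2.63562826e-02] tool -y ang 7.007690462665568
```

```bash
python3 -m handwheel '[[-0.1,-22,-15,0,1],[-0.1,-52,-36,0,3],[-0.1,-82,-57,0,5],[-0.1,-112,-78,0,7],[-0.1,-142,-99,0,9],[-0.1,-172,-120,0,11],[-0.1,-202,-141,0,11.3],[-0.1,-230,-161,0,11.3],[-0.1,-250,-175,0,11.3],[-0.1,-262,-184,0,11.3]]';  python3 -m handwheel '[[-0.1,0,0,0,0],[-0.1,0,0,0,0]]'
python3 - <<'E'
from h import *
import pickle
s=arm.get_state();i=arm.camera_info('wrist');im=arm.snapshot('wrist')
t=arm.snapshot('top');cv2.imwrite('pics/top2.png',t);cv2.imwrite('pics/scene2.png',arm.snapshot('scene'))
pickle.dump((s,i),open('w2.pkl','wb'));cv2.imwrite('pics/w2.png',im)
print(s['position'],s['tcp_rot'],s['time_s'],s['q'],s['contact_force'])
E
```

```text
time_s: 4.12
position: [0.6563, 0.0306, 0.2055]
tcp_rot: [-2.139, 2.298, -0.001]
contact_force: [-0.3, 0.2, -3.0]
width: 0.0595
time_s: 4.28
position: [0.656, 0.031, 0.2057]
tcp_rot: [-2.14, 2.297, -0.0]
contact_force: [-0.5, -1.4, -3.0]
width: 0.0596
[0.65602543 0.03098588 0.20567552] [-2.14028271e+00  2.29693775e+00 -8.69386284e-05] 4.2833 [ 0.13783387  0.4719275  -0.32644954  1.49001935  0.15565358  1.20361056
 -1.85244671] [-0.45561899 -1.35819471 -2.96592571]
```

View pics/w2.png

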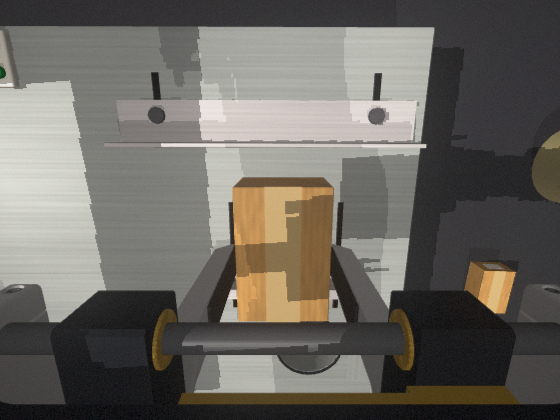

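View pics/scene2.png

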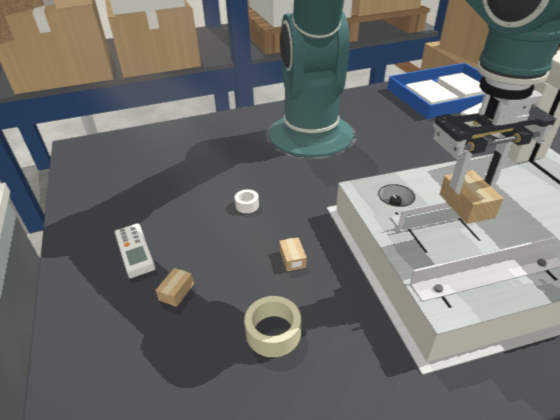

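View pics/top2.png

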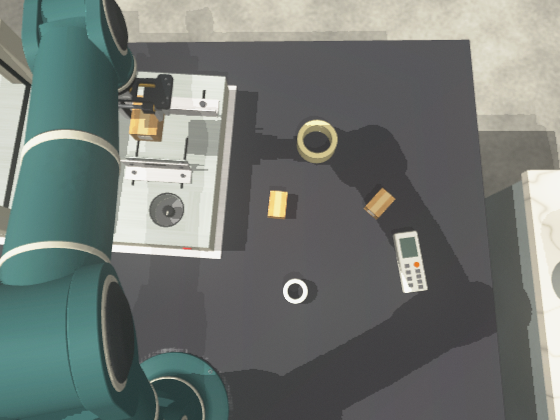

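The wrist view shows the deck's far right corner at (432,28), the fence's top edge on row 145 from column 105 to 426, the guide slots at (232,203) and (340,203), and the carton at (283,183) pointing down the lane.

```bash
python3 - <<'E'
from h import *
import pickle
s,i=pickle.load(open('w2.pkl','rb'))
g=cv2.cvtColor(cv2.imread('pics/w2.png'),cv2.COLOR_BGR2GRAY).astype(float)
# far edge rows per column
def rowedge(c,a,b):
    d=np.diff(cv2.blur(g,(5,1))[a:b,c]);k=np.argmax(abs(d));return a+k+.5
for c in(60,150,250,350,420): print(c,rowedge(c,15,45),'fence',rowedge(c,138,150),end='; ')
print()
def coledge(r,a,b):
    d=np.diff(cv2.blur(g,(1,5))[r,a:b]);k=np.argmax(abs(d));return a+k+.5
ed=[(coledge(r,400,440),r) for r in(40,80,110,160,200,240,280)];print(ed)
K=ray(i,432.5,27.5,.09);print('corner',K)
far=[ray(i,c,rowedge(c,15,45),.09) for c in(60,150,250,350,420)]
p=np.polyfit([q[1] for q in far],[q[0] for q in far],1);print('far yaw',-np.degrees(np.arctan(p[0])))
sd=[ray(i,u,v,.09) for u,v in ed];p=np.polyfit([q[0] for q in sd],[q[1] for q in sd],1);print('side yaw',np.degrees(np.arctan(p[0])))
for yaw in(-4.3,):
    y=np.radians(yaw);R=np.array([[np.cos(y),-np.sin(y)],[np.sin(y),np.cos(y)]])
    O=K[:2]-R@[.24,-.17];print('O',O,'lane',O+R@[.0635,-.03],'well',O+R@[-.115,-.06])
    M=lambda u,v,z:(R.T@(ray(i,u,v,z)[:2]-O)).round(4)
    print('fence ends',M(105,145,.126),M(426,145.5,.126))
    print('slots far end',M(231.5,203,.09),M(340,203,.09))
    print('carton top far edge',M(238,187,.2057+.033),M(332,187,.2057+.033),'tcp',R.T@(s['position'][:2]-O))
cv2.imwrite('pics/w2c.png',cv2.resize(cv2.imread('pics/w2.png')[130:350,200:360],None,fx=3.5,fy=2.7,interpolation=cv2.INTER_CUBIC))
E
```

```text
60 25.5 fence 148.5; 150 26.5 fence 142.5; 250 26.5 fence 142.5; 350 26.5 fence 143.5; 420 26.5 fence 143.5; 
[(np.float64(432.5), 40), (np.float64(427.5), 80), (np.float64(424.5), 110), (np.float64(418.5), 160), (np.float64(413.5), 200), (np.float64(408.5), 240), (np.float64(403.5), 280)]
corner [ 0.82013372 -0.12228505  0.09      ]
far yaw -4.176427110063276
side yaw -4.306353394758473
O [0.59355567 0.06523132] lane [0.65462756 0.03055461] well [0.47438065 0.01402276]
fence ends [0.131 0.137] [ 0.1319 -0.1612]
slots far end [0.0684 0.0279] [ 0.0689 -0.0914]
carton top far edge [ 0.111  -0.0023] [ 0.1113 -0.0571] tcp [ 0.0648616  -0.02946514]
```

View pics/w2c.png

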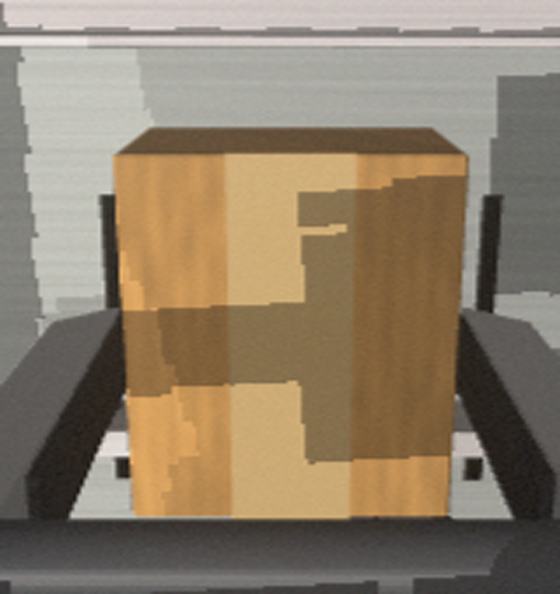

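```bash
python3 -m handwheel '[[-0.1,0,0,15,0],[-0.1,0,0,35,0],[-0.1,0,0,55,0],[-0.1,0,0,75,0],[-0.1,0,0,90,0],[-0.1,0,0,97,0],[-0.1,0,0,99,0],[-0.1,0,0,101,0],[-0.1,0,0,102,0],[-0.1,0,0,102,0]]'; python3 -m handwheel '[[-0.1,0,0,0.5,0],[-0.1,0,0,1,0],[-0.1,0,0,1,0]]'
```

```text
time_s: 5.27
position: [0.6565, 0.0285, 0.1045]
tcp_rot: [-2.136, 2.3, -0.003]
contact_force: [-0.3, -0.3, -3.0]
width: 0.0593
time_s: 5.52
position: [0.6567, 0.0285, 0.1039]
tcp_rot: [-2.136, 2.3, -0.003]
contact_force: [-0.6, 0.5, -2.4]
width: 0.0595
```

```bash
python3 -m handwheel '[[-0.1,0,0,0.7,0],[-0.1,0,0,1.4,0],[-0.1,0,0,1.4,0]]';  python3 -m handwheel '[[-0.1,0,0,0.7,0],[-0.1,0,0,1.2,0],[-0.1,0,0,1.2,0]]'
```

```text
time_s: 5.77
position: [0.6568, 0.0286, 0.1028]
tcp_rot: [-2.136, 2.3, -0.004]
contact_force: [-1.1, -0.9, 2.4]
width: 0.0596
time_s: 6.02
position: [0.6569, 0.0286, 0.1027]
tcp_rot: [-2.135, 2.3, -0.005]
contact_force: [-7.9, -0.8, 14.4]
width: 0.0598
```

```bash
python3 -m handwheel '[[-0.1,0,0,-0.8,0],[-0.1,0,0,-0.8,0],[0.9,0,0,-0.8,0],[0.9,0,0,-0.8,0],[0.9,0,0,-0.8,0],[0.9,0,0,-0.8,0],[0.9,0,0,-0.8,0],[0.9,0,0,-0.8,0]]';  python3 -m handwheel '[[0.9,0,0,-10,0],[0.9,0,0,-30,0],[0.9,0,0,-55,0],[0.9,0,0,-85,0],[0.9,0,0,-110,0],[0.9,0,0,-110,0]]'
python3 - <<'E'
from h import *
import pickle
s=arm.get_state();i=arm.camera_info('wrist');im=arm.snapshot('wrist')
pickle.dump((s,i),open('w3.pkl','wb'));cv2.imwrite('pics/w3.png',im);cv2.imwrite('pics/scene3.png',arm.snapshot('scene'))
print(s['position'],s['tcp_rot'],s['time_s'],s['q'])
E
```

```text
time_s: 6.68
position: [0.6569, 0.0286, 0.1035]
tcp_rot: [-2.135, 2.3, -0.004]
contact_force: [-0.1, 0.8, 0.3]
width: 0.089
time_s: 7.18
position: [0.6586, 0.029, 0.2198]
tcp_rot: [-2.131, 2.296, -0.012]
contact_force: [-0.2, -0.2, 0.5]
width: 0.0893
[0.65858516 0.02896656 0.21984285] [-2.13141065  2.2955592  -0.01196878] 7.1833 [ 0.14106765  0.45929939 -0.32730194  1.47635305  0.15372469  1.2191839
 -1.85088326]
```

View pics/w3.png

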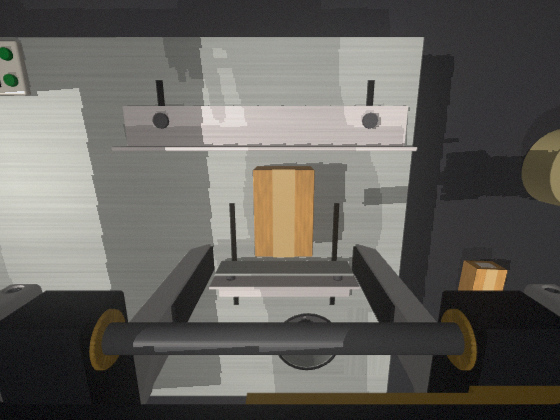

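View pics/scene3.png

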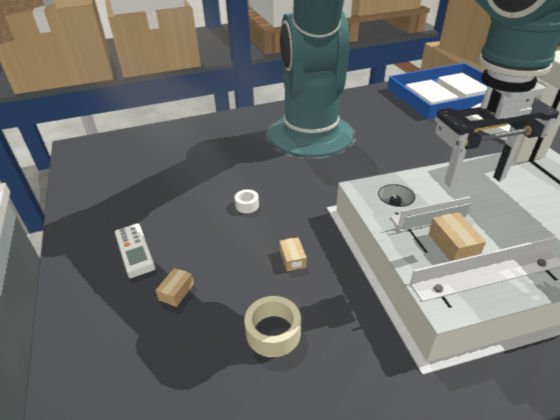

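Carton lies flat and square at (284,212) in wrist view, clear of plate and fence. Now on to the well for a closer look.

```bash
cat >> h.py <<'E'
from scipy.spatial.transform import Rotation as Ro
def go(target):
    s=arm.get_state();Rt=Ro.from_rotvec(s['tcp_rot']).as_matrix()
    print('pos',s['position'].round(4),'z',Rt[:,2].round(4),'jaw',np.degrees(np.arctan2(Rt[1,0],Rt[0,0])).round(2),'shift',(Rt.T@(np.array(target)-s['position'])*1000).round(1))
E
python3 - <<'E'
from h import *
go([.416,.012,.23])
E
```

```text
pos [0.6569 0.0286 0.2149] z [ 6.5e-03  1.0e-04 -1.0e+00] jaw -94.25 shift [ 34.4 238.9 -16.6]
```

```bash
python3 -m handwheel '[[-0.2,2,10,-5,0],[-0.2,6,35,-15,0],[-0.2,10,65,-17,0],[-0.2,14,95,-17,0],[-0.2,18,125,-17,0],[-0.2,22,155,-17,0],[-0.2,26,185,-17,0],[-0.2,30,212,-17,0],[-0.2,34,230,-17,0],[-0.2,34,239,-17,0]]';  python3 -m handwheel '[[-0.2,0,0,0,0],[-0.2,0,0,0,0]]'
python3 - <<'E'
from h import *
import pickle
s=arm.get_state();i=arm.camera_info('wrist');im=arm.snapshot('wrist')
pickle.dump((s,i),open('w4.pkl','wb'));cv2.imwrite('pics/w4.png',im)
go([.475,.012,.23]);print(s['q'],s['contact_force'],s['ft_torque'],s['width'])
cv2.imwrite('pics/w4c.png',cv2.resize(im[60:260,180:380],None,fx=3,fy=3,interpolation=cv2.INTER_CUBIC))
E
```

```text
time_s: 8.12
position: [0.4131, 0.0117, 0.2299]
tcp_rot: [-2.134, 2.301, -0.007]
contact_force: [-0.0, 0.1, 0.5]
width: 0.0377
time_s: 8.28
position: [0.413, 0.0117, 0.2299]
tcp_rot: [-2.134, 2.301, -0.007]
contact_force: [0.3, -0.1, -0.1]
width: 0.0375
pos [0.4135 0.0118 0.2299] z [ 5.6e-03 -7.0e-04 -1.0e+00] jaw -94.3 shift [ -4.8 -61.3   0.2]
[ 0.25604147 -0.02022678 -0.35300696  2.03143856 -0.00599017  1.12359166
 -1.74031168] [ 0.30101617 -0.12138246 -0.05471473] [ 0.03275063  0.0100356  -0.03503662] 0.037499808903790954
```

View pics/w4.png

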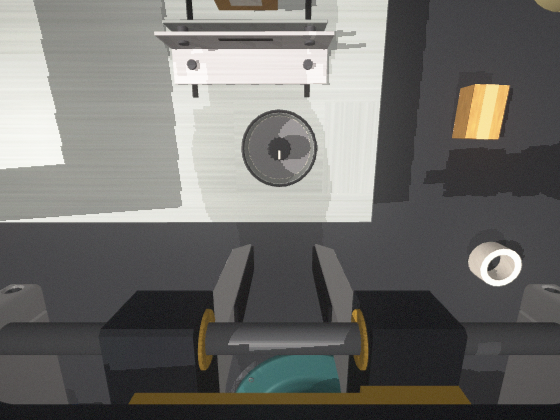

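View pics/w4c.png

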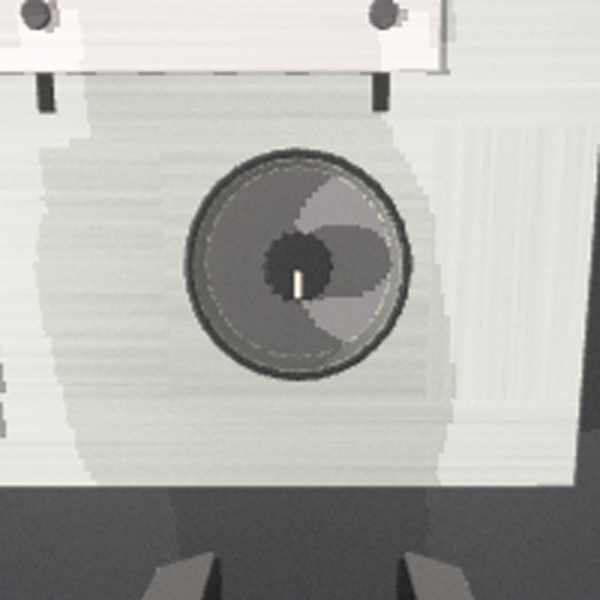

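The wrist view shows the well rim centred at crop (298.5,264.5) and the knob at (298,266), white line pointing toward the robot.

```bash
python3 - <<'E'
from h import *
import pickle
s,i=pickle.load(open('w4.pkl','rb'))
c=lambda x,y:(180+x/3-.33,60+y/3-.33)
W=ray(i,*c(298.5,264.5),.09);L=ray(i,*c(186,264.5),.09);Rr=ray(i,*c(411,264.5),.09);T=ray(i,*c(298,149),.09);B=ray(i,*c(298,380),.09)
print('rim dia',np.linalg.norm(L-Rr),np.linalg.norm(T-B),'W',W,(T+B)/2)
k=ray(i,*c(298,266),.081);print('knob',k,'dia',np.linalg.norm(ray(i,*c(264,266),.081)-ray(i,*c(332,266),.081)))
cor=ray(i,*c(575,486),.09);print('near corner',cor, 'predict well', cor[:2]+np.array([[.9972,.075],[-.075,.9972]])@[.085,.11])
go([k[0],k[1],.061])
E
```

```text
rim dia 0.08458620772417029 0.08477534325105034 W [0.4757307  0.01174045 0.09      ] [0.47438762 0.01203425 0.09      ]
knob [0.47488942 0.01209445 0.081     ] dia 0.02623890014224606
near corner [ 0.38112462 -0.09199052  0.09      ] predict well [0.47413662 0.01132648]
pos [0.4135 0.0118 0.2299] z [ 5.6e-03 -7.0e-04 -1.0e+00] jaw -94.3 shift [ -5.  -60.3 169.2]
```

```bash
python3 -m handwheel '[[-0.2,-2,-20,10,0],[-0.2,-4,-40,30,0],[-0.2,-5,-58,60,0],[-0.2,-5,-60,90,0],[-0.2,-5,-60,105,0],[-0.2,-5,-60,110,0],[-0.2,-5,-60,110,0],[-0.2,-5,-60,110,0]]'; python3 - <<'E'
from h import *
go([.4748,.0121,.057])
cv2.imwrite('pics/w5.png',arm.snapshot('wrist'))
E
```

```text
time_s: 9.0
position: [0.475, 0.0124, 0.1207]
tcp_rot: [-2.134, 2.3, -0.007]
contact_force: [0.4, -0.2, 0.0]
width: 0.0379
pos [0.475  0.0124 0.1207] z [ 5.9e-03 -4.0e-04 -1.0e+00] jaw -94.29 shift [ 0.3  0.5 63.7]
```

View pics/w5.png

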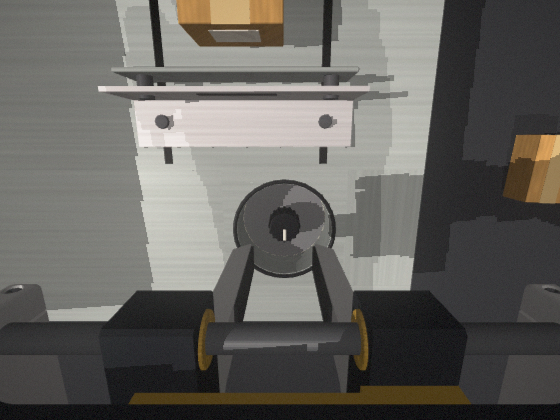

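```bash
python3 - <<'E'
from h import *
i=arm.camera_info('wrist');s=arm.get_state()
im=cv2.imread('pics/w5.png')
print('tcp',proj(i,s['position']),'knobtop',proj(i,[.4748,.0121,.081]),'well',proj(i,[.4748,.0121,.09]))
for u,v,z in((284,223,.081),(284.5,228,.09)):print(ray(i,u,v,z))
cv2.imwrite('pics/w5c.png',cv2.resize(im[160:300,200:370],None,fx=4,fy=4,interpolation=cv2.INTER_CUBIC))
E
```

```text
tcp [283.94970298 242.36649915] knobtop [284.05784082 226.94064046] well [284.10958888 230.0635741 ]
[0.47831901 0.01189002 0.081     ]
[0.47656233 0.01164531 0.09      ]
```

View pics/w5c.png

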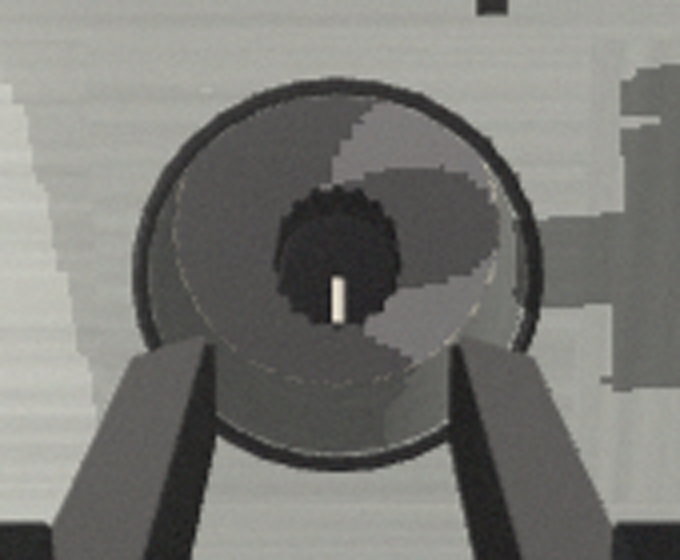

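```bash
python3 -m handwheel '[[-0.2,0.3,0,10,0],[-0.2,0.3,0,25,0],[-0.2,0.3,0,40,0],[-0.2,0.3,0,52,0],[-0.2,0.3,0,59,0],[-0.2,0.3,0,62,0],[-0.2,0.3,0,63,0],[-0.2,0.3,0,63,0],[-0.2,0.3,0,63,0]]'; python3 - <<'E'
from h import *
go([.4748,.0121,.057])
s=arm.get_state();print(s['contact_force'],s['ft_torque'],s['q'][6])
E
```

```text
time_s: 9.8
position: [0.476, 0.012, 0.0588]
tcp_rot: [-2.133, 2.299, -0.009]
contact_force: [0.2, 0.3, 0.1]
width: 0.0374
pos [0.476  0.012  0.0588] z [ 7.9e-03 -7.0e-04 -1.0e+00] jaw -94.3 shift [-0.   1.2  1.8]
[0.15537649 0.33160087 0.07047152] [ 0.05807649 -0.02022536 -0.01319259] -1.8830709059223831
```

```bash
python3 -m handwheel '[[-0.2,0,0.8,1,0],[-0.2,0,0.8,1,0],[-1,0,0.8,1,0],[-1,0,0.8,1,0],[-1,0,0.8,1,0],[-1,0,0.8,1,0],[-1,0,0.8,1,0]]'; python3 - <<'E'
from h import *
go([.4748,.0121,.057])
s=arm.get_state();print(s['contact_force'],s['ft_torque'],s['q'][6],s['effort'][6])
E
```

```text
time_s: 10.38
position: [0.4753, 0.0121, 0.0578]
tcp_rot: [-2.133, 2.299, -0.009]
contact_force: [-0.2, 0.5, 1.0]
width: 0.008
pos [0.4753 0.0121 0.0578] z [ 8.e-03 -7.e-04 -1.e+00] jaw -94.3 shift [-0.   0.5  0.8]
[-0.18260036  0.497062    1.02067224] [0.01311152 0.00494166 0.00887676] -1.8839587177894246 0.00026636220354703255
```

```bash
python3 - <<'E'
from h import *
s=arm.get_state();print(s['width'])
im=arm.snapshot('wrist');cv2.imwrite('pics/w6.png',im);cv2.imwrite('pics/t6.png',arm.snapshot('top'))
sc=arm.snapshot('scene');cv2.imwrite('pics/s6.png',cv2.resize(sc[100:280,330:560],None,fx=3,fy=3))
E
```

```text
0.007977817086697802
```

View pics/w6.png

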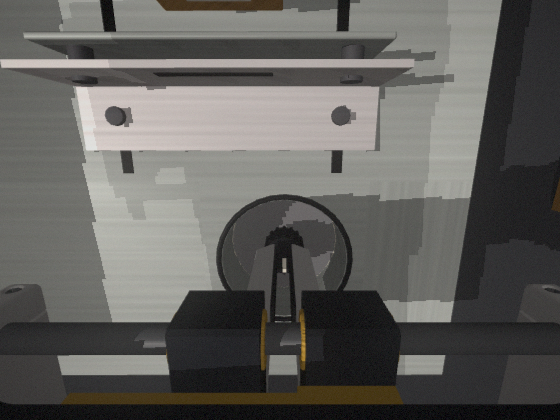

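View pics/s6.png

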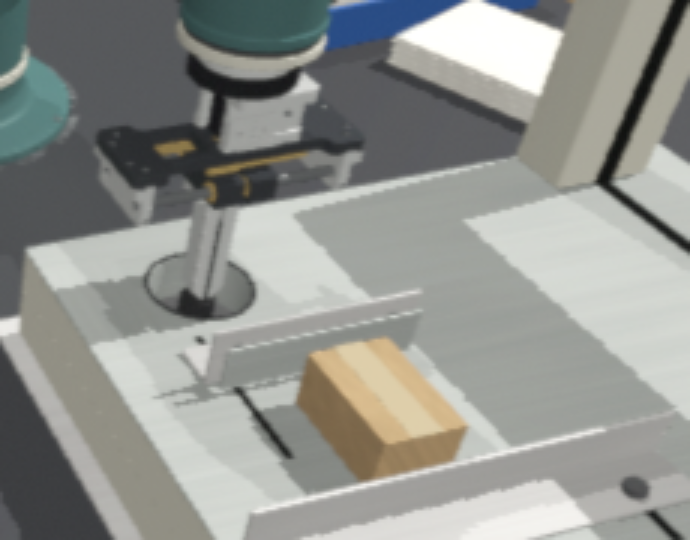

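```bash
python3 - <<'E'
from h import *
i=arm.camera_info('wrist');s=arm.get_state();im=cv2.imread('pics/w6.png')
print('tcp',proj(i,s['position']),'k top c',proj(i,[.4748,.0121,.081]),'far',proj(i,[.4878,.0121,.081]),'far bot',proj(i,[.4878,.0121,.057]),'near',proj(i,[.4618,.0121,.081]))
print('well',proj(i,[.4748,.0121,.09]))
cv2.imwrite('pics/w6c.png',cv2.resize(im[180:320,200:370],None,fx=4.5,fy=4.2,interpolation=cv2.INTER_CUBIC))
cv2.imwrite('pics/s6c.png',cv2.resize(cv2.imread('pics/s6.png')[180:340,100:300],None,fx=4,fy=3.5,interpolation=cv2.INTER_CUBIC))
si=arm.camera_info('scene');print('scene tcp',proj(si,s['position']),'ktop',proj(si,[.4748,.0121,.081]))
E
```

```text
tcp [283.92482142 242.36746823] k top c [284.12052664 254.93355641] far [282.63638862 236.13089127] far bot [282.63104332 225.58976034] near [285.55569111 273.11577172]
well [284.19169578 260.36194227]
scene tcp [394.34102351 204.73137455] ktop [395.79384551 196.92699653]
```

View pics/w6c.png

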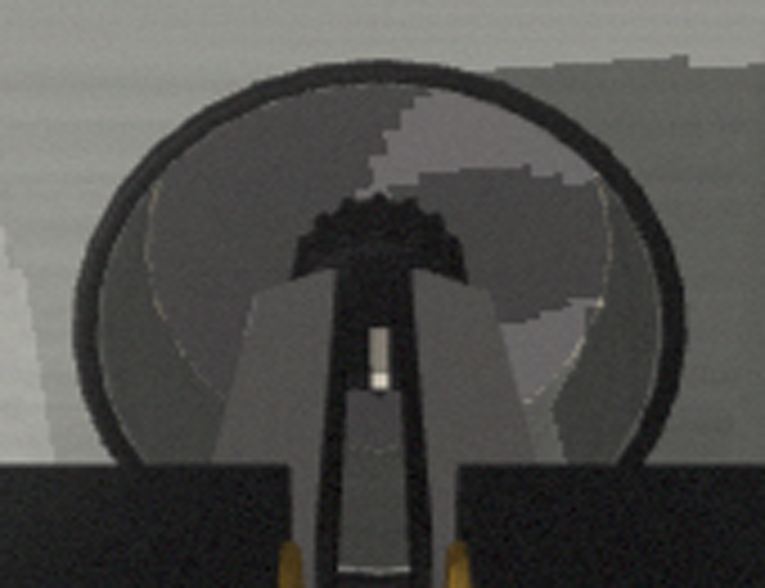

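View pics/s6c.png

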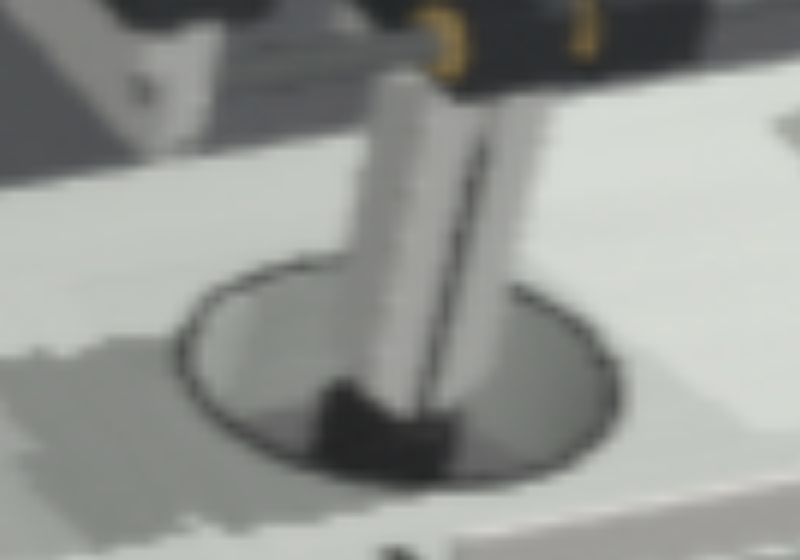

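```bash
python3 - <<'E'
from h import *
si=arm.camera_info('scene');im=cv2.imread('pics/scene3.png')
x0,y0,k=430,80,6
big=cv2.resize(im[y0:y0+100,x0:x0+130],None,fx=k,fy=k,interpolation=cv2.INTER_CUBIC)
j=np.radians(-94.25);d=np.array([np.cos(j),np.sin(j),0])
for zz,col in((0,(0,0,255)),(.02,(0,255,0)),(.04,(255,0,0))):
  for sg in(-1,1):
    for off in(.0445,.057):
      p=proj(si,np.array([.658,.0288,.217+zz])+sg*off*d)
      cv2.circle(big,(int((p[0]-x0+.5)*k),int((p[1]-y0+.5)*k)),3,col,-1)
cv2.imwrite('pics/s3c.png',big)
E
```

```text
(no output)
```

View pics/s3c.png

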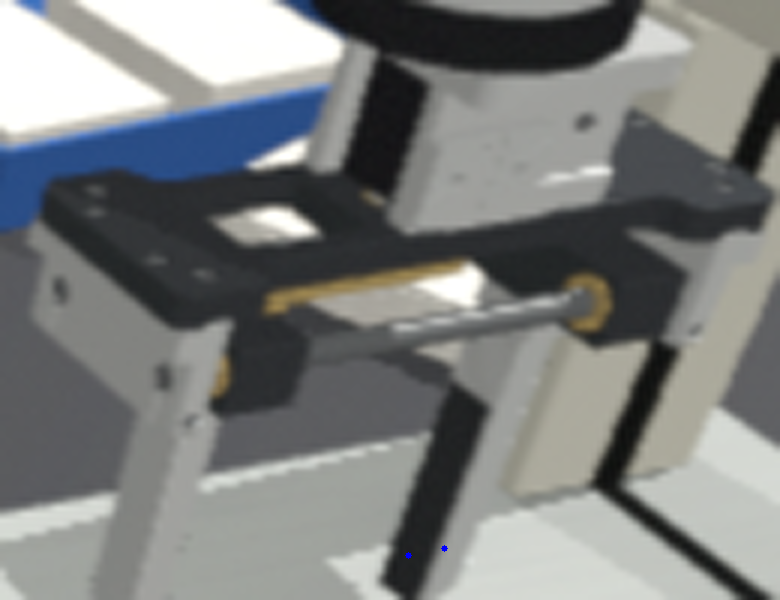

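```bash
python3 - <<'E'
from h import *
si=arm.camera_info('scene');im=cv2.imread('pics/scene3.png')
x0,y0,k=425,125,6
big=cv2.resize(im[y0:y0+95,x0:x0+130],None,fx=k,fy=k,interpolation=cv2.INTER_CUBIC)
j=np.radians(-94.25);d=np.array([np.cos(j),np.sin(j),0])
for zz,col in((0,(0,0,255)),(.02,(0,255,0)),(.04,(255,0,0))):
  for sg in(-1,1):
    for off in(.0445,.057):
      p=proj(si,np.array([.658,.0288,.217+zz])+sg*off*d)
      cv2.circle(big,(int((p[0]-x0+.5)*k),int((p[1]-y0+.5)*k)),3,col,-1)
cv2.imwrite('pics/s3d.png',big)
E
```

```text
(no output)
```

View pics/s3d.png

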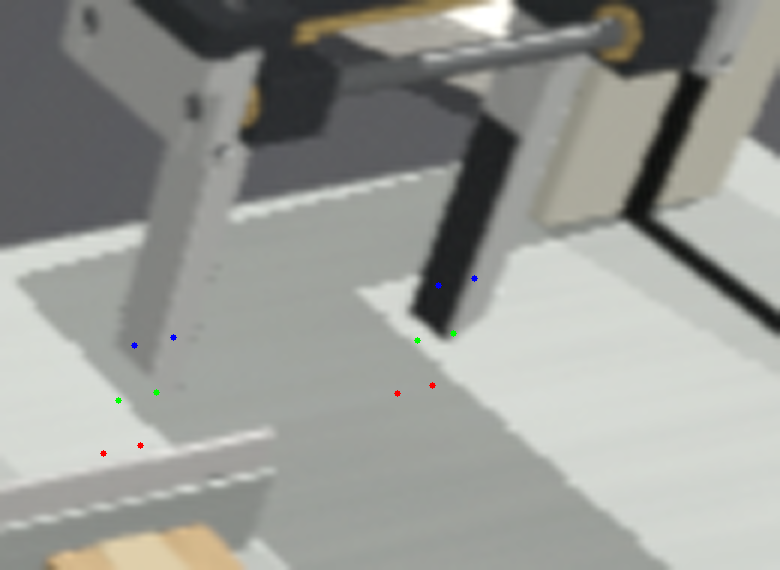

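The pictures disagree with the stated TCP. The visible fingertips end about 24 mm above the reported TCP, so the fingers closed above the knob. I touch the knob top lightly to measure this offset.

```bash
python3 -m handwheel '[[-1,0,0,0.6,0],[-1,0,0,0.6,0]]';python3 -m handwheel '[[-1,0,0,0.8,0],[-1,0,0,0.8,0]]';python3 -m handwheel '[[-1,0,0,0.8,0],[-1,0,0,0.8,0]]'
```

```text
time_s: 10.7
position: [0.4752, 0.012, 0.0571]
tcp_rot: [-2.133, 2.299, -0.009]
contact_force: [-0.3, 0.2, -0.3]
width: 0.0007
time_s: 10.87
position: [0.4751, 0.012, 0.0561]
tcp_rot: [-2.133, 2.299, -0.009]
contact_force: [-0.2, -0.3, -0.3]
width: 0.0004
time_s: 11.03
position: [0.4751, 0.0121, 0.0552]
tcp_rot: [-2.133, 2.299, -0.009]
contact_force: [-0.4, -0.9, -0.6]
width: 0.0005
```

```bash
python3 -m handwheel '[[-1,0,0,1,0],[-1,0,0,1,0]]';python3 -m handwheel '[[-1,0,0,1,0],[-1,0,0,1,0]]';python3 -m handwheel '[[-1,0,0,1,0],[-1,0,0,1,0]]'
```

```text
time_s: 11.2
position: [0.4752, 0.012, 0.0547]
tcp_rot: [-2.133, 2.3, -0.009]
contact_force: [-4.0, -1.1, 12.9]
width: 0.0003
time_s: 11.37
position: [0.4754, 0.0121, 0.0545]
tcp_rot: [-2.133, 2.3, -0.01]
contact_force: [-8.1, 0.1, 25.1]
width: 0.0011
time_s: 11.53
position: [0.4754, 0.0121, 0.0545]
tcp_rot: [-2.133, 2.3, -0.011]
contact_force: [-9.6, -0.4, 28.5]
width: 0.0001
```

Contact came at TCP z ≈ 0.055, so the real tips are about 26 mm above the reported TCP. I raise, open and descend to TCP z ≈ 0.032, which puts the tips near 0.058.

```bash
python3 -m handwheel '[[-1,0,0,-3,0],[-0.2,0,0,-4,0],[-0.2,0,0,-4,0],[-0.2,0,0,-4,0],[-0.2,0,0,-4,0]]';python3 -m handwheel '[[-0.2,0,0,6,0],[-0.2,0,0,12,0],[-0.2,0,0,12,0],[-0.2,0,0,12,0]]'; python3 - <<'E'
from h import *
go([.4750,.0121,.032])
s=arm.get_state();print(s['contact_force'],s['ft_torque'],s['q'][6])
E
```

```text
time_s: 11.95
position: [0.4753, 0.012, 0.0582]
tcp_rot: [-2.133, 2.3, -0.01]
contact_force: [-0.2, 0.1, 0.4]
width: 0.0237
time_s: 12.28
position: [0.4749, 0.012, 0.0456]
tcp_rot: [-2.134, 2.3, -0.009]
contact_force: [0.8, 0.5, -0.3]
width: 0.0374
pos [0.4749 0.012  0.0456] z [ 0.0065 -0.0018 -1.    ] jaw -94.29 shift [-0.1  0.  13.6]
[ 0.83716488  0.50532257 -0.26469205] [ 0.05727505 -0.0311279   0.03604712] -1.8958226009582744
```

```bash
python3 -m handwheel '[[-0.2,0,0,5,0],[-0.2,0,0,9,0],[-0.2,0,0,12,0],[-0.2,0,0,12.5,0],[-0.2,0,0,12.5,0]]'; python3 - <<'E'
from h import *
go([.4750,.0121,.032])
s=arm.get_state();print(s['contact_force'],s['ft_torque'],s['q'][6])
cv2.imwrite('pics/w7.png',arm.snapshot('wrist'))
E
```

```text
time_s: 12.7
position: [0.4749, 0.0121, 0.0328]
tcp_rot: [-2.134, 2.301, -0.008]
contact_force: [0.1, -0.8, -0.6]
width: 0.0378
pos [0.4749 0.0121 0.0328] z [ 0.0061 -0.0017 -1.    ] jaw -94.29 shift [-0.1 -0.1  0.8]
[ 0.11069104 -0.83974408 -0.55671344] [ 0.03189434 -0.02623163 -0.00136046] -1.9068715729738728
```

View pics/w7.png

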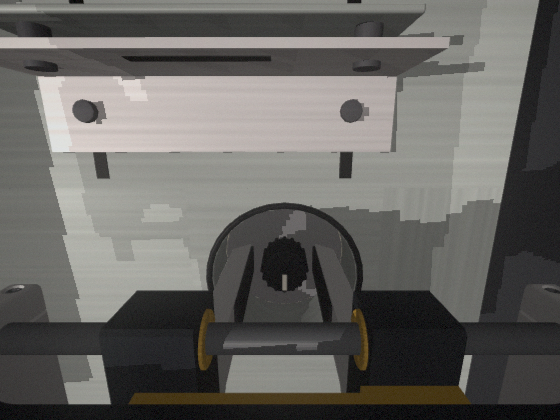

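The knob now sits between the fingers at (285,265). Closing.

```bash
python3 -m handwheel '[[-1,0,0,0,0],[-1,0,0,0,0],[-1,0,0,0,0],[-1,0,0,0,0]]'; python3 - <<'E'
from h import *
s=arm.get_state();print(s['contact_force'],s['ft_torque'],s['q'][6],s['effort'][6],s['width']);go([.475,.0121,.0328])
E
```

```text
time_s: 13.08
position: [0.4751, 0.0113, 0.0332]
tcp_rot: [-2.134, 2.301, -0.01]
contact_force: [-0.9, -5.4, 1.9]
width: 0.0255
[-0.91848354 -5.40112117  1.90206272] [-1.23797081e+00  1.44636338e-01  9.45350121e-04] -1.9068261389122074 -0.03103549825027585 0.025496281395231184
pos [0.4751 0.0113 0.0332] z [ 0.0066 -0.0025 -1.    ] jaw -94.33 shift [-0.8  0.2  0.4]
```

```bash
cat > t.py <<'E'
from h import *
s=arm.get_state();Rt=Ro.from_rotvec(s['tcp_rot']).as_matrix()
a=np.degrees(np.arctan2(Rt[1,0],Rt[0,0]));a=a-360 if a>0 else a
print('jaw',a.round(2),'turned deg',(-94.3-a).round(2),'tz',s['ft_torque'].round(3),'F',s['contact_force'].round(1),'eff7',s['effort'][6].round(3),'q7',s['q'][6].round(3),'w',s['width'].round(4),'t',s['time_s'],'p',s['position'].round(4),Rt[:2,2].round(3))
E
python3 -m handwheel '[[-1,-0.4,0,0,1.5],[-1,-0.4,0,0,3],[-1,-0.4,0,0,4.5],[-1,-0.4,0,0,6]]' >/dev/null; python3 t.py; python3 -m handwheel '[[-1,0,0,0,1.5],[-1,0,0,0,3],[-1,0,0,0,4.5],[-1,0,0,0,6]]'>/dev/null; python3 t.py
```

```text
Traceback (most recent call last):
  File "t.py", line 4, in <module>
    print('jaw',a.round(2),'turned deg',(-94.3-a).round(2),'tz',s['ft_torque'].round(3),'F',s['contact_force'].round(1),'eff7',s['effort'][6].round(3),'q7',s['q'][6].round(3),'w',s['width'].round(4),'t',s['time_s'],'p',s['position'].round(4),Rt[:2,2].round(3))
                                                                                                                                                                                   ^^^^^^^^^^^^^^^^
AttributeError: 'float' object has no attribute 'round'
Traceback (most recent call last):
  File "t.py", line 4, in <module>
    print('jaw',a.round(2),'turned deg',(-94.3-a).round(2),'tz',s['ft_torque'].round(3),'F',s['contact_force'].round(1),'eff7',s['effort'][6].round(3),'q7',s['q'][6].round(3),'w',s['width'].round(4),'t',s['time_s'],'p',s['position'].round(4),Rt[:2,2].round(3))
                                                                                                                                                                                   ^^^^^^^^^^^^^^^^
AttributeError: 'float' object has no attribute 'round'
```

```bash
sed -i "s/s\['width'\].round(4)/round(s['width'],4)/" t.py; python3 t.py; python3 -m handwheel '[[-1,0,0,0,1.5],[-1,0,0,0,3],[-1,0,0,0,4.5],[-1,0,0,0,6]]'>/dev/null; python3 t.py; python3 -m handwheel '[[-1,0,0,0,1.5],[-1,0,0,0,3],[-1,0,0,0,4.5],[-1,0,0,0,6]]'>/dev/null; python3 t.py
```

```text
jaw -106.65 turned deg 12.35 tz [-0.724  0.052  0.316] F [ 0.8 -3.1  0.2] eff7 0.62 q7 -2.098 w 0.0253 t 13.75 p [0.4751 0.0113 0.0333] [ 0.006 -0.003]
jaw -112.79 turned deg 18.49 tz [-0.669 -0.018  0.281] F [-0.5 -2.7 -0.5] eff7 0.624 q7 -2.192 w 0.0254 t 14.0833 p [0.4751 0.0113 0.0333] [ 0.006 -0.003]
jaw -118.93 turned deg 24.63 tz [-0.647  0.019  0.281] F [ 0.1 -2.4 -1.8] eff7 0.625 q7 -2.287 w 0.0254 t 14.4167 p [0.4751 0.0114 0.0332] [ 0.006 -0.003]
```

Clockwise drives joint 7 toward its lower limit. While the guide is still free I let go, lift, turn back half a turn and regrasp once. The free torque is about 0.281 N m.

```bash
python3 -m handwheel '[[-0.2,0,0,0,0],[-0.2,0,0,0,0],[-0.2,0,0,0,0],[-0.2,0,0,-10,0],[-0.2,0,0,-25,0],[-0.2,0,0,-35,0],[-0.2,0,0,-35,0]]'
python3 t.py
python3 -m handwheel '[[-0.2,0,0,0,-4],[-0.2,0,0,0,-10],[-0.2,0,0,0,-17],[-0.2,0,0,0,-24],[-0.2,0,0,0,-31],[-0.2,0,0,0,-38],[-0.2,0,0,0,-45],[-0.2,0,0,0,-52],[-0.2,0,0,0,-58],[-0.2,0,0,0,-60]]'
python3 -m handwheel '[[-0.2,0,0,0,-4],[-0.2,0,0,0,-10],[-0.2,0,0,0,-17],[-0.2,0,0,0,-24],[-0.2,0,0,0,-31],[-0.2,0,0,0,-38],[-0.2,0,0,0,-45],[-0.2,0,0,0,-52],[-0.2,0,0,0,-58],[-0.2,0,0,0,-60]]'
python3 -m handwheel '[[-0.2,0,0,0,-4],[-0.2,0,0,0,-10],[-0.2,0,0,0,-17],[-0.2,0,0,0,-24],[-0.2,0,0,0,-31],[-0.2,0,0,0,-38],[-0.2,0,0,0,-45],[-0.2,0,0,0,-52],[-0.2,0,0,0,-58],[-0.2,0,0,0,-60]]'
python3 t.py; python3 - <<'E'
from h import *
go([.475,.0118,.033])
cv2.imwrite('pics/w8.png',arm.snapshot('wrist'));cv2.imwrite('pics/s8.png',arm.snapshot('scene'))
E
```

```text
time_s: 15.0
position: [0.4762, 0.0116, 0.0705]
tcp_rot: [-1.593, 2.7, -0.012]
contact_force: [-0.1, 0.7, 0.5]
width: 0.0379
jaw -118.93 turned deg 24.63 tz [-0.017 -0.035 -0.042] F [-0.1  0.7  0.5] eff7 0.258 q7 -2.265 w 0.0379 t 15.0 p [0.4762 0.0116 0.0705] [ 0.01  -0.003]
time_s: 15.83
position: [0.4761, 0.0115, 0.0704]
tcp_rot: [-2.738, 1.535, -0.015]
contact_force: [0.1, 0.7, -0.7]
width: 0.0373
time_s: 16.67
position: [0.476, 0.0115, 0.0701]
tcp_rot: [3.138, 0.05, 0.015]
contact_force: [-0.2, -0.4, 0.5]
width: 0.0378
time_s: 17.5
position: [0.4759, 0.0114, 0.07]
tcp_rot: [2.684, 1.619, 0.011]
contact_force: [-0.0, -0.7, 0.8]
width: 0.0374
jaw -297.79 turned deg 203.49 tz [ 0.01  -0.085 -0.018] F [-0.  -0.7  0.8] eff7 1.113 q7 0.588 w 0.0374 t 17.5 p [0.4759 0.0114 0.07  ] [ 0.01  -0.002]
pos [0.4759 0.0114 0.07  ] z [ 0.0095 -0.0022 -1.    ] jaw 62.21 shift [-0.1 -1.3 37. ]
```

View pics/w8.png

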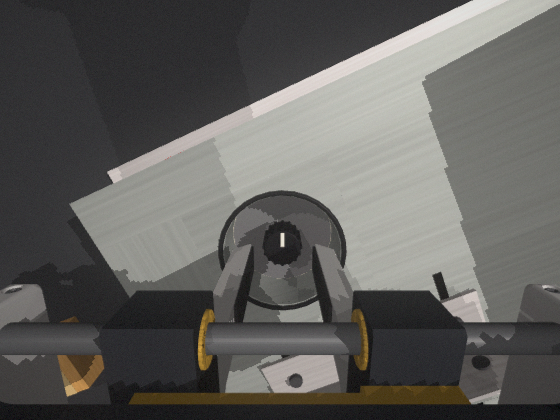

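View pics/s8.png

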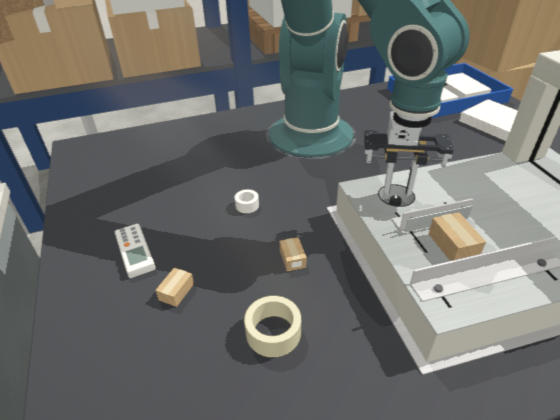

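```bash
python3 -m handwheel '[[-0.2,0,-1,8,0],[-0.2,0,-1.3,20,0],[-0.2,0,-1.3,30,0],[-0.2,0,-1.3,36,0],[-0.2,0,-1.3,37,0],[-0.2,0,-1.3,37,0]]'; python3 t.py
python3 -m handwheel '[[-1,0,0,0,0],[-1,0,0,0,0],[-1,0,0,0,0],[-1,0,0,0,0]]'; python3 t.py
```

```text
time_s: 18.1
position: [0.4747, 0.0123, 0.0323]
tcp_rot: [2.69, 1.612, 0.01]
contact_force: [-0.0, 0.0, -0.0]
width: 0.0373
jaw -298.13 turned deg 203.83 tz [ 0.028 -0.107 -0.008] F [-0.  0. -0.] eff7 -0.224 q7 0.52 w 0.0373 t 18.1 p [0.4747 0.0123 0.0323] [ 0.008 -0.002]
time_s: 18.43
position: [0.4746, 0.0117, 0.0325]
tcp_rot: [2.69, 1.611, 0.009]
contact_force: [-4.0, -3.3, 3.6]
width: 0.0253
jaw -298.15 turned deg 203.85 tz [-0.846  0.595 -0.012] F [-4.  -3.3  3.6] eff7 -0.014 q7 0.52 w 0.0253 t 18.4333 p [0.4746 0.0117 0.0325] [ 0.008 -0.002]
```

```bash
cat > t.py <<'E'
from h import *
s=arm.get_state();Rt=Ro.from_rotvec(s['tcp_rot']).as_matrix()
a=np.degrees(np.arctan2(Rt[1,0],Rt[0,0]));d=(61.85-a+5)%360-5+24.63
print('total rad',round(np.radians(d),4),'deg',d.round(2),'T',s['ft_torque'].round(3),'F',s['contact_force'].round(1),'eff7',s['effort'][6].round(3),'q7',s['q'][6].round(2),'w',round(s['width'],4),'t',s['time_s'],'p',s['position'].round(4))
E
python3 -m handwheel '[[-1,0,0,0,2],[-1,0,0,0,4],[-1,0,0,0,6],[-1,0,0,0,8],[-1,0,0,0,10],[-1,0,0,0,12]]' >/dev/null; python3 t.py
python3 -m handwheel '[[-1,0,0,0,2],[-1,0,0,0,4],[-1,0,0,0,6],[-1,0,0,0,8],[-1,0,0,0,10],[-1,0,0,0,12]]' >/dev/null; python3 t.py
python3 -m handwheel '[[-1,0,0,0,2],[-1,0,0,0,4],[-1,0,0,0,6],[-1,0,0,0,8],[-1,0,0,0,10]]' >/dev/null; python3 t.py
```

```text
total rad 0.6407 deg 36.71 T [ 0.053 -0.233  0.251] F [ 0.6  0.6 -4.4] eff7 0.889 q7 0.34 w 0.0254 t 18.9333 p [0.4746 0.0119 0.0326]
total rad 0.8515 deg 48.79 T [ 0.001 -0.442  0.327] F [ 1.9  0.9 -6.7] eff7 0.892 q7 0.16 w 0.0254 t 19.4333 p [0.4748 0.012  0.0326]
total rad 1.0274 deg 58.87 T [-0.152 -0.54   0.212] F [ 2.8  0.6 -6.3] eff7 0.894 q7 0.01 w 0.0252 t 19.85 p [0.475  0.0122 0.0326]
```

```bash
for k in 1 2; do python3 -m handwheel '[[-1,0,0,0,0.7],[-1,0,0,0,1.4],[-1,0,0,0,2.1],[-1,0,0,0,2.8]]' >/dev/null; python3 t.py; done; python3 - <<'E'
from h import *
for k in range(4):
    arm.snapshot('top'); s=arm.get_state(); print(s['ft_torque'][2].round(3),s['effort'][6].round(4),s['time_s'])
cv2.imwrite('pics/s9.png',cv2.resize(arm.snapshot('scene')[150:330,340:560],None,fx=3.4,fy=3.3))
E
```

```text
total rad 1.0767 deg 61.69 T [-0.253 -0.42   0.24 ] F [ 1.4 -0.1 -6.6] eff7 0.146 q7 -0.03 w 0.0254 t 20.1833 p [0.4751 0.0122 0.0326]
total rad 1.1267 deg 64.55 T [-0.196 -0.422  0.291] F [ 1.1 -0.7 -6.7] eff7 0.131 q7 -0.08 w 0.0252 t 20.5167 p [0.4751 0.0122 0.0326]
0.255 0.1895 20.5667
0.255 -0.6096 20.6167
0.184 -0.416 20.6667
0.151 -0.2865 20.7167
```

View pics/s9.png

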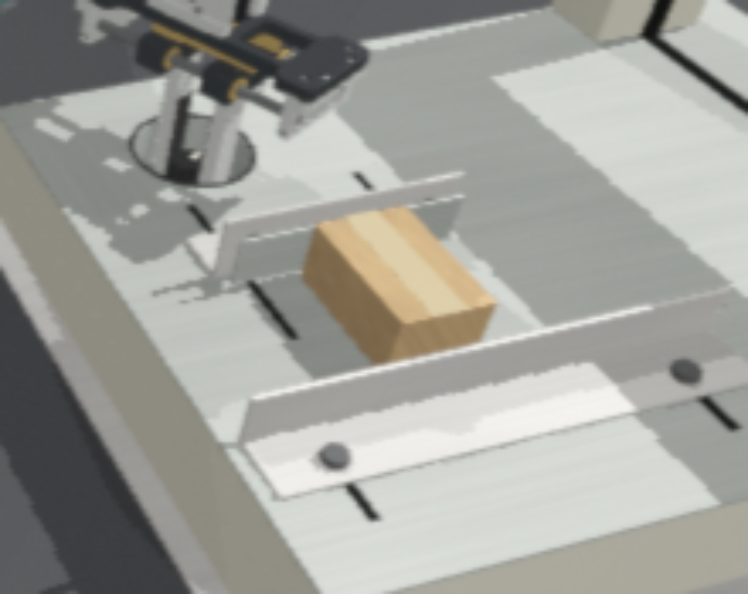

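```bash
python3 -m handwheel '[[-1,0,0,0,1.5],[-1,0,0,0,3],[-1,0,0,0,4.5],[-1,0,0,0,6],[-1,0,0,0,7.5]]' >/dev/null; python3 t.py
python3 -m handwheel '[[-1,0,0,0,1.5],[-1,0,0,0,3],[-1,0,0,0,4.5],[-1,0,0,0,6],[-1,0,0,0,7.5]]' >/dev/null; python3 t.py
python3 -m handwheel '[[-1,0,0,0,1.5],[-1,0,0,0,3],[-1,0,0,0,4.5],[-1,0,0,0,6],[-1,0,0,0,7.5]]' >/dev/null; python3 t.py
python3 -m handwheel '[[-1,0,0,0,1.5],[-1,0,0,0,3],[-1,0,0,0,4.5],[-1,0,0,0,6],[-1,0,0,0,7.5]]' >/dev/null; python3 t.py
python3 - <<'E'
from h import *
cv2.imwrite('pics/s10.png',cv2.resize(arm.snapshot('scene')[150:330,340:560],None,fx=3.4,fy=3.3))
E
```

```text
total rad 1.259 deg 72.13 T [-0.107 -0.841  0.28 ] F [ 3.9 -0.4 -8.3] eff7 0.567 q7 -0.19 w 0.0253 t 21.1833 p [0.4752 0.0123 0.0326]
total rad 1.3925 deg 79.78 T [-0.139 -1.114  0.343] F [ 4.4  0.1 -9.6] eff7 0.573 q7 -0.31 w 0.0252 t 21.6 p [0.4754 0.0122 0.0327]
total rad 1.5261 deg 87.44 T [-0.117 -1.172  0.339] F [  6.1  -0.2 -10.8] eff7 0.574 q7 -0.42 w 0.0252 t 22.0167 p [0.4755 0.0123 0.0327]
total rad 1.6596 deg 95.09 T [-0.191 -1.282  0.341] F [  6.7  -0.9 -11.3] eff7 0.576 q7 -0.54 w 0.025 t 22.4333 p [0.4756 0.0122 0.0327]
```

View pics/s10.png

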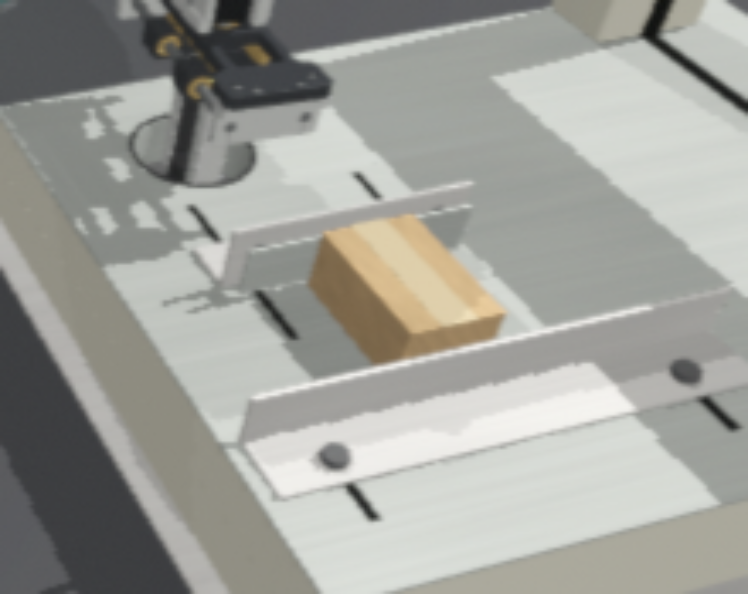

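```bash
python3 -m handwheel '[[-1,0.3,0,0.5,1.4],[-1,0.3,0,0.5,2.8]]' >/dev/null; python3 t.py
python3 - <<'E'
from h import *
im=arm.snapshot('top')
cv2.imwrite('pics/t10.png',cv2.resize(im[60:230,80:260],None,fx=4,fy=3.5,interpolation=cv2.INTER_CUBIC))
cv2.imwrite('pics/w10.png',arm.snapshot('wrist'))
E
```

```text
total rad 1.7134 deg 98.17 T [-0.26   0.368  0.305] F [ 0.3 -0.2  3.8] eff7 0.531 q7 -0.59 w 0.0252 t 22.65 p [0.4757 0.0122 0.0325]
```

View pics/t10.png

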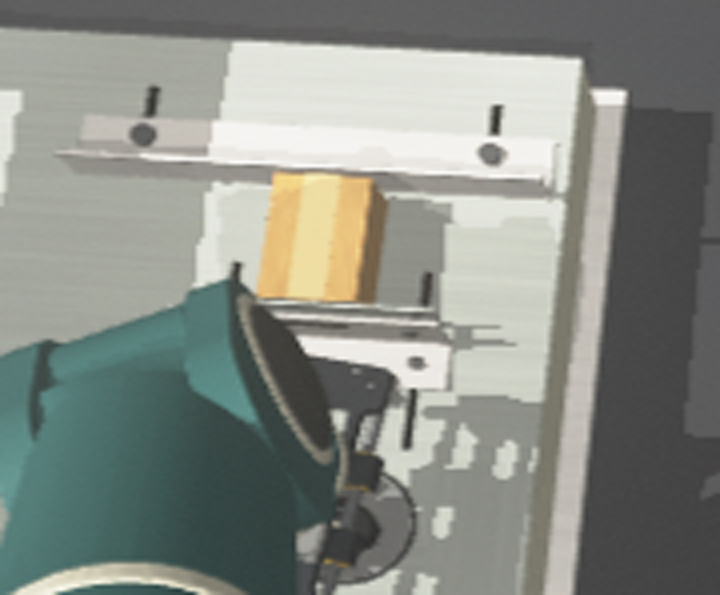

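```bash
python3 - <<'E'
from h import *
i=arm.camera_info('top')
O=np.array([.595,.0625]);y=np.radians(-4.3);R=np.array([[np.cos(y),-np.sin(y)],[np.sin(y),np.cos(y)]])
M=lambda a,b,z:((R.T@(ray(i,80+a/4-.375,60+b/3.5-.36,z)[:2]-O))*1000).round(1)
print('carton far',M(275,172,.135),M(375,179,.135),'near',M(258,299,.135),M(358,304,.135))
print('fence top',M(60,153,.126),M(545,185,.126),'bottom',M(548,196,.09))
print('deck corner',M(583,58,.09))
E
```

```text
carton far [117.3   0.2] [116.2 -60.7] near [25.4 -1. ] [ 25.8 -60.8]
fence top [126.2 136.3] [ 122.3 -162. ] bottom [ 128.6 -158.1]
deck corner [ 236.5 -170.3]
```

```bash
for k in 1 2 3 4; do python3 -m handwheel '[[-1,0,0,0.1,1],[-1,0,0,0.1,2],[-1,0,0,0.1,2.8]]' >/dev/null; python3 t.py; done
```

```text
total rad 1.7632 deg 101.02 T [-0.275  0.202  0.299] F [-0.8 -0.5  3.5] eff7 0.073 q7 -0.63 w 0.0254 t 23.0 p [0.4758 0.0122 0.0325]
total rad 1.8139 deg 103.93 T [-0.319  0.351  0.362] F [-0.   0.2  5. ] eff7 0.041 q7 -0.67 w 0.0253 t 23.25 p [0.4758 0.0122 0.0325]
total rad 1.8645 deg 106.83 T [-0.29   0.387  0.322] F [-1.4 -1.9  5.2] eff7 0.046 q7 -0.72 w 0.0255 t 23.5 p [0.4759 0.0122 0.0325]
total rad 1.9151 deg 109.73 T [-0.276  0.404  0.3  ] F [-0.3 -1.   6.7] eff7 0.046 q7 -0.76 w 0.0253 t 23.75 p [0.476  0.0122 0.0325]
```

```bash
for k in 1 2 3; do python3 -m handwheel '[[-1,0,0,0,0.5],[-1,0,0,0,1]]' >/dev/null; python3 t.py; done
```

```text
total rad 1.9336 deg 110.79 T [-0.314  0.24   0.273] F [ 0.3 -1.5  4.8] eff7 -0.117 q7 -0.78 w 0.0255 t 23.9167 p [0.476  0.0122 0.0325]
total rad 1.9521 deg 111.85 T [-0.285  0.276  0.313] F [-0.2 -0.3  3.5] eff7 -0.043 q7 -0.79 w 0.0256 t 24.0833 p [0.476  0.0122 0.0325]
total rad 1.9706 deg 112.91 T [-0.292  0.225  0.299] F [-0.4 -0.8  3.8] eff7 -0.035 q7 -0.81 w 0.0255 t 24.25 p [0.476  0.0121 0.0325]
```

```bash
for k in 1 2 3; do python3 -m handwheel '[[-1,0,0,0,0.5],[-1,0,0,0,1]]' >/dev/null; python3 t.py; done
```

```text
total rad 1.989 deg 113.96 T [-0.3    0.214  0.319] F [-0.6  0.5  2.7] eff7 -0.034 q7 -0.83 w 0.0255 t 24.4167 p [0.476  0.0121 0.0326]
total rad 2.0074 deg 115.02 T [-0.323  0.227  0.326] F [ 0.7 -2.4  4. ] eff7 -0.034 q7 -0.84 w 0.0256 t 24.5833 p [0.476  0.0122 0.0325]
total rad 2.0258 deg 116.07 T [-0.316  0.229  0.303] F [-0.1 -1.   3.2] eff7 -0.033 q7 -0.86 w 0.0254 t 24.75 p [0.4761 0.0121 0.0325]
```

```bash
for k in 1 2 3; do python3 -m handwheel '[[-1,0,0,0,0.5],[-1,0,0,0,1]]' >/dev/null; python3 t.py; done
```

```text
total rad 2.0443 deg 117.13 T [-0.357  0.186  0.357] F [ 0.2 -0.7  3.3] eff7 -0.034 q7 -0.88 w 0.0254 t 24.9167 p [0.4761 0.0121 0.0326]
total rad 2.0626 deg 118.18 T [-0.351  0.129  0.306] F [-0.4 -1.6  3.5] eff7 -0.034 q7 -0.89 w 0.0252 t 25.0833 p [0.4761 0.0121 0.0325]
total rad 2.0811 deg 119.24 T [-0.301  0.101  0.314] F [ 0.3 -0.8  2.9] eff7 -0.034 q7 -0.91 w 0.0253 t 25.25 p [0.4761 0.0121 0.0325]
```

```bash
for k in 1 2 3; do python3 -m handwheel '[[-1,0,0,0,0.5],[-1,0,0,0,1]]' >/dev/null; python3 t.py; done
```

```text
total rad 2.0995 deg 120.3 T [-0.337  0.176  0.313] F [ 0.7 -0.7  3. ] eff7 -0.034 q7 -0.92 w 0.0254 t 25.4167 p [0.4761 0.0121 0.0326]
total rad 2.1179 deg 121.35 T [-0.343  0.149  0.301] F [ 0.7 -0.4  2.9] eff7 -0.034 q7 -0.94 w 0.0253 t 25.5833 p [0.4761 0.0121 0.0325]
total rad 2.1364 deg 122.41 T [-0.321  0.061  0.251] F [ 0.2 -1.4  2.7] eff7 -0.034 q7 -0.96 w 0.0257 t 25.75 p [0.4762 0.012  0.0325]
```

```bash
python3 - <<'E'
from h import *
im=arm.snapshot('top')
cv2.imwrite('pics/t11.png',cv2.resize(im[85:165,120:220],None,fx=7,fy=7,interpolation=cv2.INTER_CUBIC))
E
```

```text
(no output)
```

View pics/t11.png

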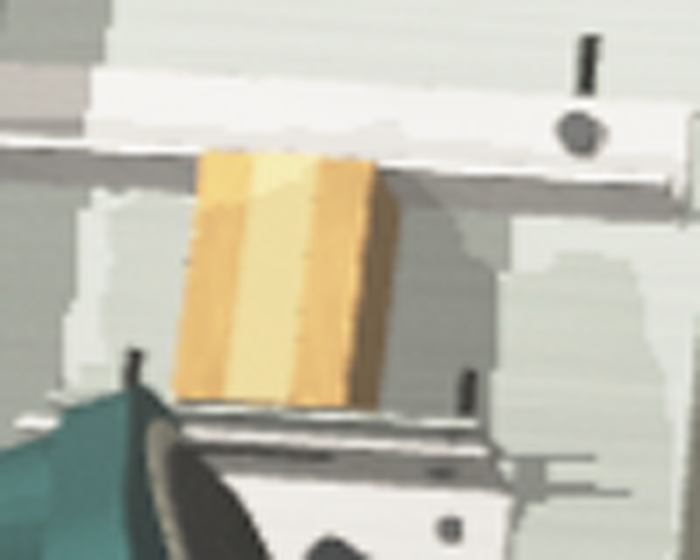

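```bash
python3 - <<'E'
from h import *
i=arm.camera_info('top')
O=np.array([.595,.0625]);y=np.radians(-4.3);R=np.array([[np.cos(y),-np.sin(y)],[np.sin(y),np.cos(y)]])
M=lambda a,b,z:((R.T@(ray(i,120+a/7-.43,85+b/7-.43,z)[:2]-O))*1000).round(1)
print('carton far',M(203,149,.135),M(375,161,.135),'near',M(178,398,.135),M(345,408,.135))
print('fence top',M(0,142,.126),M(670,185,.126),'bottom',M(670,212,.09))
E
```

```text
carton far [124.8   0.7] [124.4 -59.2] near [34.5 -2. ] [ 34.8 -59.2]
fence top [126.4  74.8] [ 126.  -160.2] bottom [ 130.4 -154.5]
```

```bash
for k in 1 2; do python3 -m handwheel '[[-1,0,0,0,0.5],[-1,0,0,0,1]]' >/dev/null; python3 t.py; done
```

```text
total rad 2.1554 deg 123.5 T [-0.336  0.064  0.325] F [ 0.3 -1.5  2.8] eff7 0.03 q7 -0.97 w 0.0254 t 25.9667 p [0.4762 0.012  0.0326]
total rad 2.1738 deg 124.55 T [-0.428  0.07   0.304] F [ 0.5 -0.9  2.5] eff7 -0.032 q7 -0.99 w 0.0254 t 26.1333 p [0.4762 0.012  0.0326]
```

```bash
for k in 1 2; do python3 -m handwheel '[[-1,0,0,0,0.5],[-1,0,0,0,1]]' >/dev/null; python3 t.py; done
```

```text
total rad 2.1923 deg 125.61 T [-0.384  0.081  0.323] F [ 0.8 -2.   2.8] eff7 -0.059 q7 -1.0 w 0.0253 t 26.3 p [0.4762 0.012  0.0326]
total rad 2.2105 deg 126.66 T [-0.399 -0.04   0.416] F [-0.3 -1.1  2.4] eff7 -0.102 q7 -1.02 w 0.0251 t 26.4667 p [0.4762 0.012  0.0326]
```

```bash
for k in 1 2; do python3 -m handwheel '[[-1,0,0,0,0.5],[-1,0,0,0,1]]' >/dev/null; python3 t.py; done
```

```text
total rad 2.2289 deg 127.71 T [-0.407  0.004  0.416] F [ 1.2 -2.4  1.8] eff7 -0.141 q7 -1.04 w 0.0253 t 26.6333 p [0.4762 0.012  0.0325]
total rad 2.2472 deg 128.76 T [-0.389 -0.045  0.485] F [ 0.7 -2.4  1.9] eff7 -0.181 q7 -1.05 w 0.0251 t 26.8 p [0.4763 0.012  0.0326]
```

```bash
for k in 1 2; do python3 -m handwheel '[[-1,0,0,0,0.5],[-1,0,0,0,1]]' >/dev/null; python3 t.py; done
```

```text
total rad 2.2657 deg 129.81 T [-0.487 -0.051  0.502] F [ 0.7 -0.9  2.5] eff7 -0.222 q7 -1.07 w 0.0256 t 26.9667 p [0.4763 0.012  0.0325]
total rad 2.284 deg 130.86 T [-0.475 -0.055  0.564] F [ 0.5 -2.5  1.4] eff7 -0.262 q7 -1.09 w 0.0253 t 27.1333 p [0.4763 0.012  0.0325]
```

Fence contact showed at 2.18 rad, and the joint-7 effort is a clean linear cue. I stepped about 0.05 rad too far (estimated nip about 14–15 N, under 20), so I back off and re-approach.

```bash
python3 -m handwheel '[[-1,0,0,0,-0.5],[-1,0,0,0,-1]]' >/dev/null; python3 t.py;  python3 -m handwheel '[[-1,0,0,0,-0.5],[-1,0,0,0,-1]]' >/dev/null; python3 t.py; python3 -m handwheel '[[-1,0,0,0,-0.5],[-1,0,0,0,-1]]' >/dev/null; python3 t.py;  python3 -m handwheel '[[-1,0,0,0,-0.5],[-1,0,0,0,-1]]' >/dev/null; python3 t.py
```

```text
total rad 2.266 deg 129.83 T [-0.392  0.009  0.18 ] F [ 0.8 -0.2  2.4] eff7 -0.707 q7 -1.07 w 0.0251 t 27.3 p [0.4763 0.012  0.0325]
total rad 2.2478 deg 128.79 T [-0.3    0.072 -0.097] F [ 1.1 -1.2  2.6] eff7 -0.24 q7 -1.05 w 0.0251 t 27.4667 p [0.4763 0.012  0.0326]
total rad 2.2295 deg 127.74 T [-0.223  0.147 -0.089] F [ 0.5 -1.5  2.3] eff7 -0.199 q7 -1.04 w 0.0252 t 27.6333 p [0.4762 0.012  0.0325]
total rad 2.2113 deg 126.7 T [-0.236  0.098 -0.139] F [ 0.4 -0.6  2.7] eff7 -0.158 q7 -1.02 w 0.0255 t 27.8 p [0.4762 0.012  0.0325]
```

Torque turning back is about -0.11 to -0.14, which puts the nip at 7–8 N by both directions. I release and lift straight up.

```bash
python3 -m handwheel '[[-0.2,0,0,0,0],[-0.2,0,0,0,0],[-0.2,0,0,0,0],[-0.2,0,0,0,0]]'; python3 t.py; python3 -m handwheel '[[-0.2,0,0,-8,0],[-0.2,0,0,-20,0],[-0.2,0,0,-40,0],[-0.2,0,0,-65,0],[-0.2,0,0,-95,0],[-0.2,0,0,-125,0],[-0.2,0,0,-150,0],[-0.2,0,0,-160,0],[-0.2,0,0,-160,0]]'
python3 t.py;python3 - <<'E'
from h import *
im=arm.snapshot('top')
cv2.imwrite('pics/t12.png',cv2.resize(im[85:215,120:240],None,fx=5,fy=4.5,interpolation=cv2.INTER_CUBIC))
cv2.imwrite('pics/s12.png',cv2.resize(arm.snapshot('scene')[150:330,340:560],None,fx=3.4,fy=3.3))
cv2.imwrite('pics/w12.png',arm.snapshot('wrist'))
E
```

```text
time_s: 28.13
position: [0.4761, 0.0121, 0.0325]
tcp_rot: [-2.948, 1.079, -0.017]
contact_force: [-0.3, 0.3, 0.1]
width: 0.0375
total rad 2.2112 deg 126.7 T [-0.063 -0.002  0.003] F [-0.3  0.3  0.1] eff7 0.002 q7 -1.02 w 0.0375 t 28.1333 p [0.4761 0.0121 0.0325]
time_s: 28.88
position: [0.4754, 0.0125, 0.1949]
tcp_rot: [-2.947, 1.079, -0.023]
contact_force: [-0.7, 0.0, 0.7]
width: 0.0374
total rad 2.2113 deg 126.7 T [-0.03   0.002  0.032] F [-0.7  0.   0.7] eff7 0.388 q7 -0.87 w 0.0374 t 28.8833 p [0.4754 0.0125 0.1949]
```

View pics/t12.png

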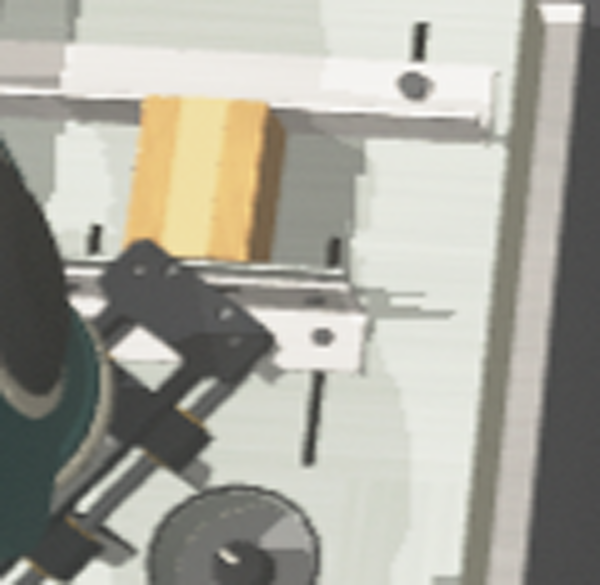

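View pics/s12.png

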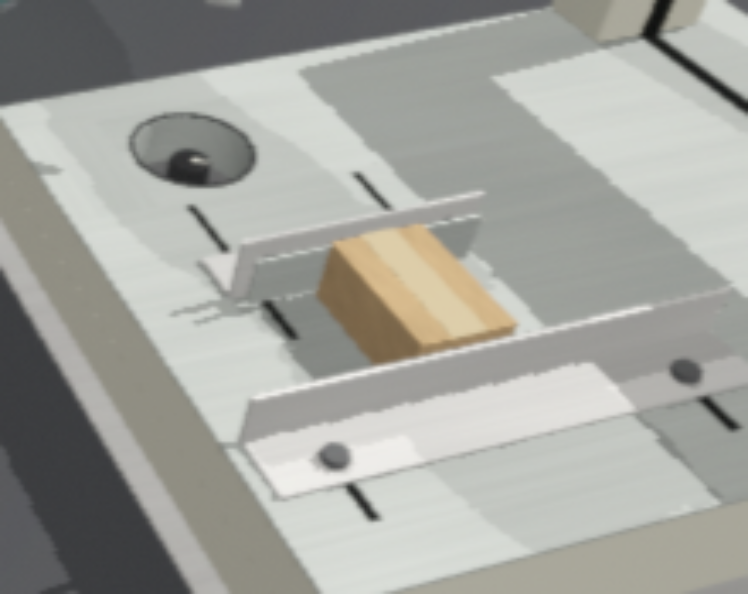

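View pics/w12.png

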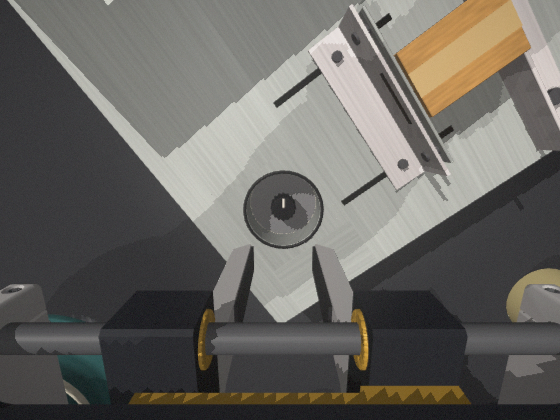

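```bash
python3 -m handwheel '[[-0.2,0,0,0,0],[-0.2,0,0,0,0],[-0.2,0,0,0,0]]'; python3 - <<'E'
from h import *
print(arm.finish_job())
E
```

```text
time_s: 29.28
position: [0.4733, 0.0124, 0.1907]
tcp_rot: [-2.949, 1.079, -0.013]
contact_force: [0.8, -0.2, -0.8]
width: 0.0376
the job is handed in; nothing more can be done
None
```

I laid the large carton flat and square in the lane and released it. I then turned the knob clockwise to about 2.2 rad in all, with one regrasp, let go, lifted clear and handed the job in at about 29 s.

**Last checks**
- **Pictures:** the carton sits square between the plate and the fence, opposite the middle of the guide. The gripper stood about 130 mm clear of the knob. In the last full scene view, taken before the final turning, the rolls and the remote looked undisturbed.
- **Knob:** the white line turned about 2.20 rad against 2.21 rad measured at the jaws, so the knob did not slip in the fingers.
- **Nip:** the torque readings in both directions put it at about 7 to 8 N. That is inferred from torque, and the readings are noisy by about 1 to 2 N.

**What went wrong or disagreed**
- **TCP height:** the true finger ends stand about 26 mm above the reported TCP. My first try to grip the knob therefore closed above it. Feeling for its top then pressed it with about 28 N. That was on the knob itself, not the deck or well, but it is more than the 25 N limit set for the machine.
- **Overshoot:** I stepped too far after the carton met the fence. The nip reached an estimated 14 to 16 N, below the 20 N crush limit, before I backed off about 0.07 rad to the final value.
- **Cameras:** the top and scene cameras disagreed by about 6 mm on the machine's position. I used the closer wrist view instead.

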